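# Hook the vial shelf into its slotted strip until the catch snaps, then load it

## Task

Hang the loose vial shelf back on its stand: feel the two hook tabs into the two slots of the upright strip, push the shelf home against the strip and down until it is fully seated and the spring catch has snapped out over its top edge. Then stand the small brown vial upright in the middle well of the hung shelf and let go. The strip is thin sheet and its height on the post is not known to better than about 12 mm either way, so find the slots with light touches and do not force it: a push of 15 to 20 N seats the shelf, and its hooks and plate must never bear on the stand with more than 80 N in all (the arm's leverage makes that about three times the push); leave the bottles, label roll and pen where they are.

Things in the scene. Friction and masses are not known exactly. Their poses are not given: they have to be found in the camera images.
- stand: Fixed stand: grey foot plate (x -30 to +60, y +-40, 10 mm thick), post and slotted steel strip (x 0 to 40 mm, 50 mm wide, top about 168 mm up). Origin on the worktop below the middle of the strip's front face (plane x = 0). x points from its front to its back, z up; turns about z only. Strip front 4 mm thick, hollow 16 mm behind.
- dock (a point): Stand's point on the strip's front face (x = y = 0), 60 mm up, axes as the stand: where the heel seats if the strip is at nominal height. The strip is clamped in long holes: it, its slots, catch and the seat all lie 12 mm lower to 12 mm higher than nominal, new each time, not measured. It stays put in use.
- slots (a point): Stand's point 54 mm above the dock, midway between the slots at nominal strip height. Slots: one above the other on the centre line, each 12 wide (y +-6) x 22 mm tall; nominally 22 to 44 and 62 to 84 mm above the dock (strip: -10 to 108). All shift with the strip by the unknown -12 to +12 mm.
- shelf: Loose hook-on vial shelf, aluminium with white block, about 0.3 kg, standing on the worktop as it will hang. Origin on its underside below the grip; x to its hooked end, z up. Hook plate: 44 wide, z 0 to 90, x 46 to 50 mm. Block with three wells in a row along y: x -80 to -34, y +-56, z 0 to 24 mm. Arm: bar 12 mm thick (y +-6), x -22 to 46, z 8 to 90 mm.
- grip (a point): Place to pinch the shelf, at (0, 0, 75) mm of the shelf (its axes), near the centre of mass: on the 12 mm thick arm, to be pinched across y; the arm's flat top is 15 mm above this point.
- heel (a point): Middle of the lower edge of the hook plate's back face, (50, 0, 0) mm of the shelf, its axes. Fully seated: on the strip face (dock x = 0 within 1 mm), y = 0 within 2 mm, height within 12 mm of the dock as the strip is set. The legs pass the slots only while the heel is 10 to 14 mm above its seat: push home, then down 10 to 14 mm until necks rest on the slot ends.
- tabs (a point): Shelf's point on the plate's back face, (50, 0, 46) mm, midway between the two hook tabs (8 mm wide, y +-4). Each tab: a neck 8 mm tall (shelf z 22 to 30, 62 to 70) and, 5.6 to 10.6 mm behind the face, a leg down to 10 mm below the neck (z 12 to 30, 52 to 70). The tab ends thus touch the strip when the plate is still 10.6 mm away.
- well (a point): Middle of the floor of the shelf's middle well, (-57, 0, 12) mm of the shelf. The well is 25 mm across and 12 mm deep with a chamfered mouth, level with the block's top.
- catch (a joint): Spring catch in the strip, nose 16 x 7 mm, nominally 92 to 99 mm above the dock, 6 mm proud. Metres: 0 out, 0.006 pushed level with the face (4 N to start, 9 N when level). The plate of a shelf pushed home but too high holds it in; at the last 2 mm of the way down it springs out over the plate's top edge (0) and locks it. Sliding down takes about 5 to 15 N.
- vial: Small brown calibrator vial with flip cap, 30 g, 22 mm diameter, 45 mm tall, standing on the worktop; origin at the centre of its underside, z up. Pinch it on its body between z = 12 and 35 mm, not on the cap (above 35 mm).
- reagent_bottle_0: Bystander: white reagent bottle, 35 x 58 x 78 mm, origin at the centre of its underside.
- reagent_bottle_1: Bystander: brown reagent bottle, 35 x 58 x 78 mm, origin at the centre of its underside.
- label_roll: Bystander: roll of labels lying flat, 58 mm diameter, 28 mm tall, origin at the centre of its underside.
- pen_1: Bystander: marker pen lying flat, 17 x 135 x 16 mm, origin at the centre of its underside.

How it is judged:
On the way, in this order (a step that is already met when the one before it is completed fails the run):
1. the shelf is hooked: its tabs are through the slots, its plate is against the strip (heel within 3 mm of the face) and holds the catch in (x of heel in the frame of dock between -0.003 and 0.003 m and y of heel in the frame of dock between -0.004 and 0.004 m and z of heel in the frame of dock between -0.012 and 0.03 m and value of joint catch above 0.004 m), for 0.1 s.
2. the shelf is pushed down and locked: heel within 3 mm of the strip's face and the catch has snapped out over the plate (x of heel in the frame of dock between -0.003 and 0.003 m and y of heel in the frame of dock between -0.004 and 0.004 m and z of heel in the frame of dock between -0.015 and 0.015 m and value of joint catch below 0.002 m and angle between the x axis of shelf and the x axis of stand, either way round below 0.08 rad and angle between shelf's own z axis and vertical below 0.08 rad), for 0.2 s.
At the end, for the whole second after the job is handed in: Shelf locked: heel within 3 mm of the strip face, 4 mm of its middle, 15 mm of dock height, square and upright to 0.08 rad, catch under 2 mm; vial in the middle well within 5 mm of centre, 3 mm of its floor, upright to 0.15 rad; both at rest (all of step 2 and horizontal distance between vial and well below 0.005 m and z of vial in the frame of well between -0.003 and 0.003 m and angle between vial's own z axis and vertical below 0.15 rad and linear speed of each of shelf, vial below 0.01 m/s); the robot touches nothing.
It fails at once if the shelf is forced: its hooks and plate bear on the stand with more than 80 N in all (contact force between shelf and stand above 80 N).
It fails at once if the vial is tipped over (angle between vial's own z axis and vertical above 1 rad).
It fails at once if a bystander (bottle, label roll or pen) is displaced by more than 25 mm (distance of any of reagent_bottle_0, reagent_bottle_1, label_roll, pen_1 from where it was at the start of the episode above 0.025 m).
It also fails if it takes over 64 s, if anything falls off the work surface, if the arm or the gripper's body presses on something with over 40 N, if the wrist force passes 120 N, or if a joint passes its speed limit or range.

## Robot

A 6-joint arm with a two-finger parallel gripper is mounted at the origin on a cart in front of the work surface, level with it; the furniture and walls round the work are solid. World frame = base frame: x ahead of the robot, y to its left, z up, the work surface at z = 0. Lengths are in m, angles in rad, forces in N, time in s.
With the tool pointing down it reaches from about 0.35 to 0.85 m from the base axis. Payload 8.1 kg.
Tool frame: the origin (TCP) lies between the finger pads; the fingertips stand 14 mm ahead of it and the grasp point (between the pads) lies 5 mm behind it; z points along the fingers, y is the line along which they close (so a half turn about z gives the same grasp; the last joint's range is limited). The gripper opens to 93 mm and grips with 3 to 60 N. Pads are 15 mm wide; open, the fingers measure 128 mm over their backs; the gripper's body (75 mm by 188 mm) begins 65 mm behind the grasp point.
Start: joints at [-1.207, 0.13, 1.488, -0, 1.523, -0.085], TCP at [0.26, -0.541, 0.233] pointing down, gripper open.
Joint ranges: [-2.96, 2.96], [-0.89, 2.26], [0.02, 2.5], [-1.34, 4.48], [0, 2.73], [-2.66, 2.66]. Speed limits (rad/s): [2.39, 2.39, 2.79, 3.14, 3.14, 3.14].

## Interface

Orientations are given as a rotation vector (axis times angle).
In Python, from plant import robot gives the robot as it stands.
- The arm moves only by the tool arm_command, never from a script. Its argument "targets" is a list of rows, each an object of numbers: "x", "y", "z": the shift along the world's x, y, z in units of 500 mm (1.0 is 500 mm); "rx", "ry", "rz": the turn, a rotation vector about the world's x, y, z in units of 2 rad (1.0 is 2 rad); "claw": the closure in counts, from 0 (fully open) to 255 (shut). In form: [{"x": .., "y": .., "z": .., "rx": .., "ry": .., "rz": .., "claw": ..}, ...]. A call has 1 to 10 rows; each row is the pose to reach, as a shift and turn from the pose commanded when the call began; what a row does not reach only later rows make up. A row lasts 1/12 s, in which the tool goes at most 41.7 mm and 7.16 degrees, less where a joint would pass 70% of its speed; a pose out of reach is approached as far as the arm can. A call with a number of a shift or a turn outside -1 to 1 is refused whole. A call with a gripper value outside its range is refused whole. The fingers move at their own pace and stop on an object; "squeeze" is the grip in N (left out, the last holds). Time passes only in rows, so rows that repeat a pose let the fingers close. It gives the time, the measured TCP pose, the force, the opening and the grip force at its end, in the units of the state.
- robot.read_state(): the state, without advancing time (a new reading comes with each control period).
- robot.read_camera(name): name is "scene" or "side" or "wrist"; returns (picture, depth): 420x560x3 uint8, red, green, blue; 420x560 float32, m along the optical axis (not along the pixel's ray), 0 where there is no reading.
- robot.get_calibration(name): a dict with "intrinsics" (3x3 intrinsics, pixels), "origin" and "orientation" of the camera in the world. Camera axes: x right, y up, looking along -z (the intrinsics and any distortion apply to the point x, -y, -z); pixel columns grow to the right and rows downward; lengths in m; the calibration is good to about 2 mm. A picture is of the moment at which its call begins: read the wrist's pose just before it. get_calibration takes no time and is no camera call; for the wrist camera it gives the pose at the moment of the call.
- robot.close_job(): hands the job in; it is judged then, once.
The state is a dict: "t": time; "q": joint angles; "dq": joint speeds; "joint_torque": joint torques, N m; "tool_pos": TCP position; "orientation": TCP orientation; "force": force on the tool from outside, world axes, zero at the start; "wrist_torque": the same for the moment, N m; "opening": finger opening in m; "gripper_force": force on a finger pad.
Only numpy, scipy, OpenCV 4.12 (cv2) and the standard library are available. Lean on these libraries where they do the work, as an engineer would, in place of code of your own. Each camera call takes 0.05 s, during which the arm holds its last target. There are 200 camera calls.

## Working session

There is one attempt and no reset: what is moved stays moved. The work goes in short steps, Python scripts to look and compute and a tool call to move; the robot and the scene stay as the last step left them, time stands still between calls to the robot, and variables do not carry over. Pictures are saved under pics/ and viewed, at most 12 in all, crops included, and the job is handed in when it is done.

Besides the shell and the picture viewer there is one more tool, called after ">>>" by a JSON object that holds its "method" and its "body", one argument or row to a line. arm_command: Moves the arm, as the interface text tells. Shifts and turns lie within -1 to 1; 1 stands for 500 mm of shift or 2 rad of turn. Its arguments: {"type":"object","properties":{"targets":{"type":"array","items":{"type":"object","properties":{"x":{"type":"number","minimum":-1,"maximum":1},"y":{"type":"number","minimum":-1,"maximum":1},"z":{"type":"number","minimum":-1,"maximum":1},"rx":{"type":"number","minimum":-1,"maximum":1},"ry":{"type":"number","minimum":-1,"maximum":1},"rz":{"type":"number","minimum":-1,"maximum":1},"claw":{"type":"number"}}}},"squeeze":{"type":"number"}},"required":["targets"]}

```bash
mkdir -p pics; ls
cat > h.py <<'E'
from plant import robot
import numpy as np, cv2
from scipy.spatial.transform import Rotation as R
def rot(o):
    o=np.array(o,float)
    return o if o.shape==(3,3) else (R.from_rotvec(o).as_matrix() if o.size==3 else R.from_quat(o).as_matrix())
def cloud(name):
    c=robot.get_calibration(name); im,d=robot.read_camera(name)
    K=np.array(c["intrinsics"]); v,u=np.mgrid[:420,:560]
    p=np.stack([(u-K[0,2])/K[0,0]*d,-(v-K[1,2])/K[1,1]*d,-d],-1)
    P=p@rot(c["orientation"]).T+np.array(c["origin"]); P[d==0]=np.nan
    return im,P
E
python3 - <<'E'
from h import *
print(robot.get_calibration("scene")); print(robot.get_calibration("side"))
s=robot.read_state(); print(s)
for n in("scene","side"):
    im,P=cloud(n); np.save(f"{n}.npy",P); cv2.imwrite(f"pics/{n}0.png",im[:,:,::-1])
E
```

```text
pics
{'intrinsics': array([[454.12807308,   0.        , 283.21443301],
       [  0.        , 454.12807308, 211.84113924],
       [  0.        ,   0.        ,   1.        ]]), 'origin': array([-0.54172891,  0.58517937,  0.78233532]), 'orientation': array([ 0.64729518, -1.07079793, -1.81363811])}
{'intrinsics': array([[510.41042835,   0.        , 283.61351711],
       [  0.        , 510.41042835, 208.08044017],
       [  0.        ,   0.        ,   1.        ]]), 'origin': array([ 0.32646238, -1.17363813,  1.01081846]), 'orientation': array([ 0.93226479, -0.0757103 , -0.19956421])}
{'t': 0.0, 'q': array([-1.20735906e+00,  1.31113122e-01,  1.48927247e+00, -6.86797863e-06,
        1.52298858e+00, -8.53854374e-02]), 'dq': array([-0.00027376,  0.00020189, -0.00108566,  0.00065156, -0.00010186,
        0.00078144]), 'joint_torque': array([ 2.26295386e-03, -5.59831703e+01, -4.91757810e+01,  7.69509422e-02,
        3.52764514e-02, -1.58348134e-04]), 'tool_pos': array([ 0.26017772, -0.54006024,  0.23161986]), 'orientation': array([-3.06109875e+00, -6.98714612e-01,  3.98247027e-04]), 'force': array([0.01756404, 0.77390732, 0.29406612]), 'wrist_torque': array([ 0.01309381, -0.00975932, -0.01219265]), 'gripper_force': 0.0, 'opening': 0.09282989799836766}
```

View pics/scene0.png

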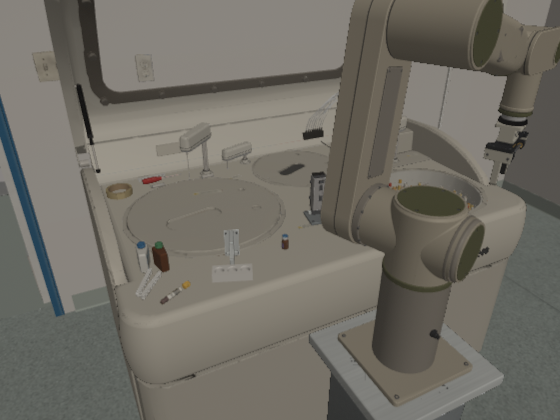

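View pics/side0.png

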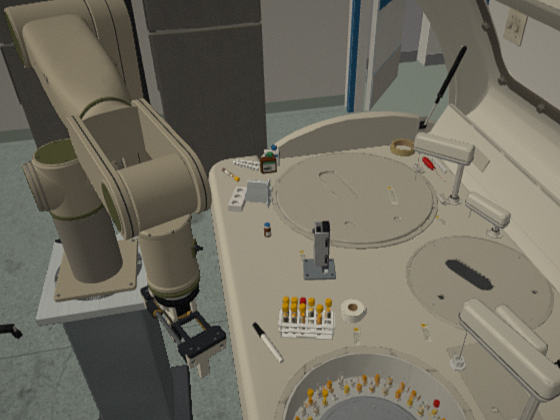

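The scene view shows the shelf at about (232,258), the vial at (285,241) and the stand at (318,200). In the side view they are at (250,193), (267,229) and (320,255).

Run:
```python
from h import *
a=cv2.imread("pics/scene0.png")[165:290,205:345]; b=cv2.imread("pics/side0.png")[170:285,215:345]
a=cv2.resize(a,(400,357),interpolation=2)if 0 else cv2.resize(a,None,fx=5.5,fy=4.8,interpolation=cv2.INTER_CUBIC) if 0 else cv2.resize(a,None,fx=4.8,fy=4.8,interpolation=cv2.INTER_CUBIC)
cv2.imwrite("pics/a.png",a)
b=cv2.resize(b,None,fx=5,fy=5,interpolation=cv2.INTER_CUBIC); cv2.imwrite("pics/b.png",b)
for n,bx in(("side",((225,275,175,218),(260,275,220,242),(298,342,215,285))),("scene",((205,260,222,290),(278,292,230,252)))):
    P=np.load(n+".npy")
    for x0,x1,y0,y1 in bx:
        q=P[y0:y1,x0:x1].reshape(-1,3); q=q[(q[:,2]>.005)&(q[:,2]<.3)]
        print(n,len(q))
        for lo,hi in((.005,.015),(.018,.03),(.035,.05),(.05,.085),(.085,.1),(.1,.15),(.15,.185)):
            m=q[(q[:,2]>lo)&(q[:,2]<hi)]
            if len(m)>3: print(lo,len(m),m.min(0).round(3),m.max(0).round(3),np.median(m,0).round(3))
```

```text
side 958
0.005 193 [0.4   0.135 0.005] [0.585 0.398 0.015] [0.452 0.216 0.01 ]
0.018 290 [0.401 0.176 0.018] [0.55  0.298 0.03 ] [0.448 0.218 0.023]
0.035 98 [0.463 0.177 0.035] [0.548 0.231 0.05 ] [0.503 0.21  0.042]
0.05 223 [0.467 0.18  0.05 ] [0.553 0.227 0.085] [0.51  0.208 0.068]
0.085 62 [0.474 0.175 0.085] [0.546 0.231 0.093] [0.51  0.21  0.088]
side 94
0.005 26 [0.486 0.017 0.005] [0.515 0.111 0.015] [0.501 0.033 0.007]
0.018 31 [0.494 0.027 0.018] [0.514 0.043 0.03 ] [0.504 0.034 0.025]
0.035 32 [0.495 0.023 0.036] [0.513 0.049 0.049] [0.503 0.036 0.043]
side 1938
0.005 1140 [ 0.569 -0.195  0.005] [0.751 0.107 0.015] [ 0.643 -0.016  0.01 ]
0.018 30 [ 0.622 -0.182  0.018] [0.749 0.069 0.03 ] [ 0.633 -0.171  0.022]
0.035 46 [ 0.6   -0.175  0.037] [ 0.64  -0.119  0.05 ] [ 0.621 -0.171  0.044]
0.05 140 [ 0.599 -0.184  0.05 ] [ 0.639 -0.157  0.085] [ 0.618 -0.171  0.068]
0.085 67 [ 0.601 -0.177  0.085] [ 0.639 -0.153  0.1  ] [ 0.616 -0.171  0.092]
0.1 269 [ 0.598 -0.184  0.1  ] [ 0.641 -0.12   0.15 ] [ 0.617 -0.17   0.131]
0.15 181 [ 0.6   -0.177  0.15 ] [ 0.647 -0.119  0.166] [ 0.627 -0.153  0.158]
scene 2228
0.005 1274 [0.398 0.06  0.005] [0.739 0.301 0.015] [0.612 0.201 0.012]
0.018 437 [0.397 0.146 0.018] [0.702 0.299 0.03 ] [0.441 0.233 0.023]
0.035 58 [0.458 0.181 0.036] [0.547 0.238 0.05 ] [0.53  0.216 0.042]
0.05 163 [0.465 0.183 0.05 ] [0.547 0.234 0.085] [0.532 0.216 0.069]
0.085 84 [0.469 0.183 0.085] [0.544 0.233 0.092] [0.512 0.214 0.089]
scene 92
0.005 21 [0.49  0.033 0.005] [0.504 0.052 0.015] [0.495 0.046 0.009]
0.018 28 [0.49  0.031 0.018] [0.51  0.052 0.03 ] [0.498 0.045 0.024]
0.035 33 [0.492 0.031 0.036] [0.509 0.05  0.047] [0.5   0.044 0.043]
```

View pics/a.png

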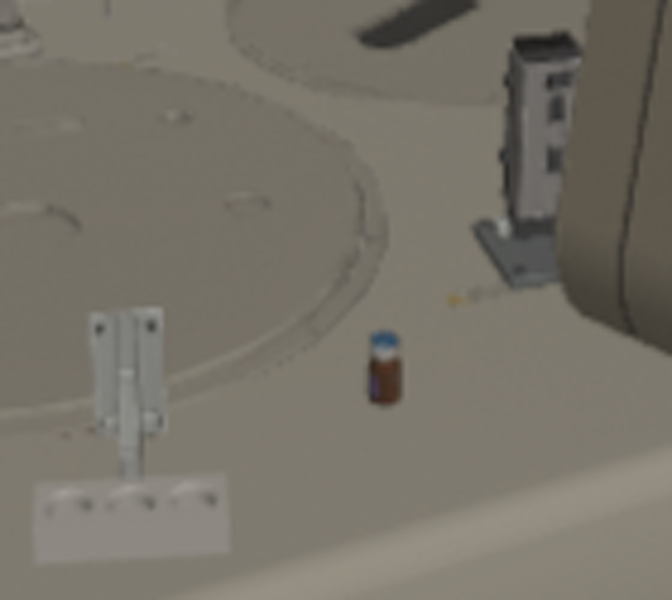

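View pics/b.png

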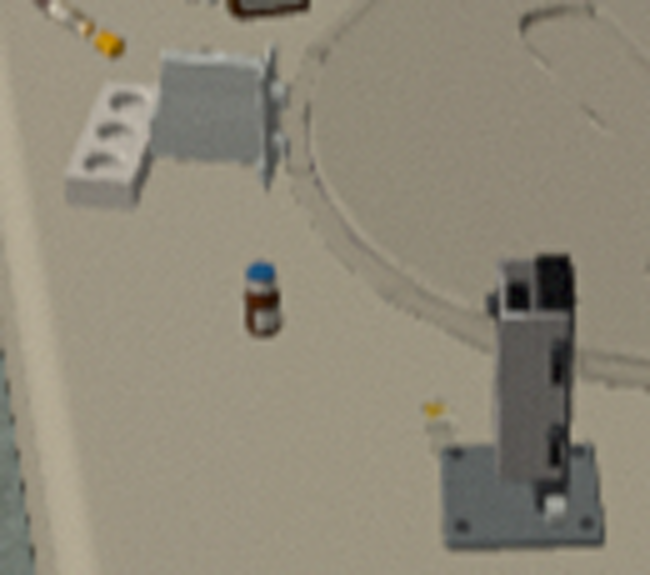

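Run:
```python
from h import *
c=robot.get_calibration("wrist"); s=robot.read_state()
T=rot(s["orientation"]); print(T.round(3)); Rc=rot(c["orientation"])
print(c["intrinsics"][0], (T.T@(np.array(c["origin"])-s["tool_pos"])).round(4)); print((T.T@Rc).round(3))
P=np.load("side.npy")
def rect(n,bx,lo,hi,f=lambda q:q[:,0]>0):
    P=np.load(n+".npy");x0,x1,y0,y1=bx
    q=P[y0:y1,x0:x1].reshape(-1,3); q=q[(q[:,2]>lo)&(q[:,2]<hi)]; q=q[f(q)]
    print(n,len(q),cv2.minAreaRect((q[:,:2]*1000).astype(np.float32)), q.min(0).round(4),q.max(0).round(4))
    return q
print("foot");rect("side",(298,342,250,285),.007,.013,lambda q:(q[:,0]<.7)&(q[:,1]<-.08))
print("striptop");q=rect("side",(298,342,215,285),.150,.19)
print("block");rect("side",(225,275,175,218),.02,.028,lambda q:q[:,0]<.455)
rect("scene",(205,260,222,290),.02,.028,lambda q:q[:,0]<.455)
for n,bx in(("side",(225,275,175,218)),("scene",(205,260,222,290))):
    q=rect(n,bx,.084,.096,lambda q:q[:,0]<.535)
    print(np.polyfit(q[:,0]-.5,q[:,1],1))
    q=rect(n,bx,.03,.084,lambda q:(q[:,0]<.535)); print(np.polyfit(q[:,0]-.5,q[:,1],1))
    rect(n,bx,.05,.095,lambda q:q[:,0]>.535)
```

```text
[[ 0.901  0.434 -0.001]
 [ 0.434 -0.901  0.002]
 [ 0.    -0.002 -1.   ]]
[324.87434943   0.         278.91057509] [ 0.0748  0.0009 -0.1526]
[[-0.     0.962  0.273]
 [ 1.     0.    -0.001]
 [-0.001  0.273 -0.962]]
foot
side 364 ((618.986328125, -150.0113525390625), (83.05181884765625, 89.65843200683594), 76.53079986572266) [ 0.5693 -0.1952  0.007 ] [ 0.6688 -0.1026  0.013 ]
striptop
side 181 ((624.1904907226562, -149.13031005859375), (54.947418212890625, 40.97667694091797), 78.35176086425781) [ 0.5998 -0.1768  0.1501] [ 0.6473 -0.1192  0.166 ]
block
side 136 ((439.68914794921875, 236.8642120361328), (119.75008392333984, 46.114620208740234), 70.27523803710938) [0.4013 0.1773 0.0203] [0.455  0.2983 0.0277]
scene 270 ((438.4553527832031, 239.80166625976562), (111.22021484375, 49.946929931640625), 69.41291809082031) [0.3971 0.1807 0.02  ] [0.4547 0.2993 0.0273]
side 64 ((510.3973388671875, 210.99221801757812), (32.575889587402344, 76.77547454833984), 53.36150360107422) [0.4735 0.175  0.0841] [0.5342 0.2309 0.0932]
[-0.47384203  0.21336468]
side 298 ((484.41546630859375, 203.40000915527344), (99.21907043457031, 57.453346252441406), 2.1867876052856445) [0.4359 0.1728 0.03  ] [0.5349 0.2314 0.0835]
[-0.43001638  0.20924341]
side 40 ((544.0203857421875, 201.19361877441406), (36.808372497558594, 15.455962181091309), 80.05403900146484) [0.535  0.1839 0.0538] [0.5531 0.2195 0.0919]
scene 74 ((505.0083923339844, 214.01458740234375), (24.58604621887207, 75.04798889160156), 55.57341003417969) [0.4689 0.1827 0.0843] [0.5344 0.2327 0.0924]
[-0.50018571  0.21452999]
scene 153 ((496.5885925292969, 212.16490173339844), (14.841789245605469, 92.0504379272461), 56.37430191040039) [0.4582 0.1815 0.0305] [0.5348 0.2376 0.084 ]
[-0.62248356  0.20875645]
scene 73 ((541.4730834960938, 205.3855743408203), (36.37290573120117, 9.689446449279785), 84.72440338134766) [0.5353 0.1877 0.0504] [0.5474 0.2236 0.0911]
```

The shelf's x axis is at about -20° with its origin near (.4925,.2185). The stand is at about (.6045,-.1455), yaw about -13°. I'll turn the wrist so the camera is on the robot's side and look at the strip from close by.

>>> {"method": "arm_command", "body": {
  "targets": [
    {"x":0.38,"y":0.78,"z":0.16,"rz":0.6},
    {"x":0.38,"y":0.78,"z":0.16,"rz":0.6},
    {"x":0.38,"y":0.78,"z":0.16,"rz":0.6},
    {"x":0.38,"y":0.78,"z":0.16,"rz":0.6},
    {"x":0.38,"y":0.78,"z":0.16,"rz":0.6},
    {"x":0.38,"y":0.78,"z":0.16,"rz":0.6},
    {"x":0.38,"y":0.78,"z":0.16,"rz":0.6},
    {"x":0.38,"y":0.78,"z":0.16,"rz":0.6},
    {"x":0.38,"y":0.78,"z":0.16,"rz":0.6},
    {"x":0.38,"y":0.78,"z":0.16,"rz":0.6}
  ]
}}

```text
schema error: expected keys x, y, z, rx, ry, rz, claw
```

>>> {"method": "arm_command", "body": {
  "targets": [
    {"rz":0.63},
    {"rz":0.63},
    {"rz":0.63},
    {"rz":0.63},
    {"rz":0.63},
    {"rz":0.63},
    {"rz":0.63},
    {"rz":0.63},
    {"rz":0.63},
    {"rz":0.63}
  ]
}}

```text
schema error: expected keys x, y, z, rx, ry, rz, claw
```

Run:
```python
from h import *
s=robot.read_state(); print(s["t"],s["tool_pos"],rot(s["orientation"]).round(3).tolist(),s["q"].round(2),s["dq"].round(3))
im,P=cloud("wrist"); np.save("w1.npy",P); cv2.imwrite("pics/w1.png",im[:,:,::-1])
```

```text
0.1 [ 0.26018315 -0.54012743  0.23171848] [[0.901, 0.434, -0.001], [0.434, -0.901, 0.002], [0.0, -0.002, -1.0]] [-1.21  0.13  1.49 -0.    1.52 -0.09] [-0.001 -0.001 -0.003  0.001 -0.     0.001]
```

View pics/w1.png

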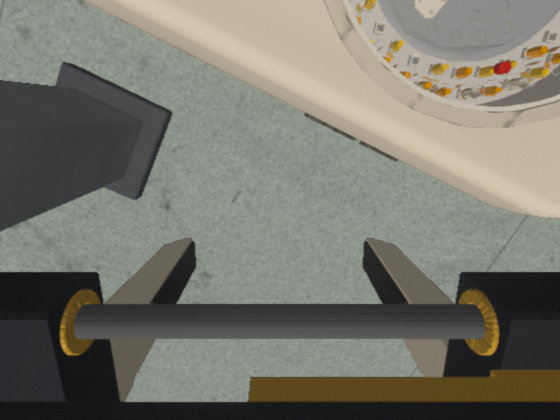

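The shift rows need every key, so I'll resend them. The picture shows only floor and the gripper bar at rows 300–340; the usable view lies between and above the fingers. I'll look at the strip from just in front of and above it.

>>> {"method": "arm_command", "body": {
  "targets": [
    {"x":0.56,"y":0.8,"z":0.16,"rx":0,"ry":0,"rz":0.6,"claw":0},
    {"x":0.56,"y":0.8,"z":0.16,"rx":0,"ry":0,"rz":0.6,"claw":0},
    {"x":0.56,"y":0.8,"z":0.16,"rx":0,"ry":0,"rz":0.6,"claw":0},
    {"x":0.56,"y":0.8,"z":0.16,"rx":0,"ry":0,"rz":0.6,"claw":0},
    {"x":0.56,"y":0.8,"z":0.16,"rx":0,"ry":0,"rz":0.6,"claw":0},
    {"x":0.56,"y":0.8,"z":0.16,"rx":0,"ry":0,"rz":0.6,"claw":0},
    {"x":0.56,"y":0.8,"z":0.16,"rx":0,"ry":0,"rz":0.6,"claw":0},
    {"x":0.56,"y":0.8,"z":0.16,"rx":0,"ry":0,"rz":0.6,"claw":0},
    {"x":0.56,"y":0.8,"z":0.16,"rx":0,"ry":0,"rz":0.6,"claw":0},
    {"x":0.56,"y":0.8,"z":0.16,"rx":0,"ry":0,"rz":0.6,"claw":0}
  ]
}}

```text
t: 0.98
tool_pos: [0.4968, -0.2017, 0.3002]
orientation: [-2.125, -2.314, 0.0]
force: [-0.2, -0.5, 0.3]
opening: 0.0927
gripper_force: 0.0
```

>>> {"method": "arm_command", "body": {
  "targets": [
    {"x":0,"y":0,"z":0,"rx":0,"ry":0,"rz":0.63,"claw":0},
    {"x":0,"y":0,"z":0,"rx":0,"ry":0,"rz":0.63,"claw":0},
    {"x":0,"y":0,"z":0,"rx":0,"ry":0,"rz":0.63,"claw":0},
    {"x":0,"y":0,"z":0,"rx":0,"ry":0,"rz":0.63,"claw":0},
    {"x":0,"y":0,"z":0,"rx":0,"ry":0,"rz":0.63,"claw":0},
    {"x":0,"y":0,"z":0,"rx":0,"ry":0,"rz":0.63,"claw":0},
    {"x":0,"y":0,"z":0,"rx":0,"ry":0,"rz":0.63,"claw":0},
    {"x":0,"y":0,"z":0,"rx":0,"ry":0,"rz":0.63,"claw":0},
    {"x":0,"y":0,"z":0,"rx":0,"ry":0,"rz":0.63,"claw":0},
    {"x":0,"y":0,"z":0,"rx":0,"ry":0,"rz":0.63,"claw":0}
  ]
}}

```text
t: 1.82
tool_pos: [0.496, -0.2036, 0.2996]
orientation: [-0.371, -3.119, -0.0]
force: [0.8, -0.9, -0.2]
opening: 0.0931
gripper_force: 0.0
```

Run:
```python
from h import *
s=robot.read_state(); print(s["t"],s["tool_pos"],rot(s["orientation"]).round(3).tolist(),s["q"].round(2),s["dq"].round(3))
for n in("wrist","scene"):
    im,P=cloud(n); np.save(n+"1.npy",P); cv2.imwrite(f"pics/{n}1.png",im[:,:,::-1])
```

```text
1.8167 [ 0.49598738 -0.20362356  0.29963034] [[-0.972, 0.234, -0.001], [0.234, 0.972, 0.0], [0.001, 0.0, -1.0]] [-0.49 -0.06  1.56 -0.    1.64 -1.82] [-1.000e-03 -0.000e+00 -1.000e-03 -0.000e+00 -0.000e+00 -1.491e+00]
```

View pics/wrist1.png

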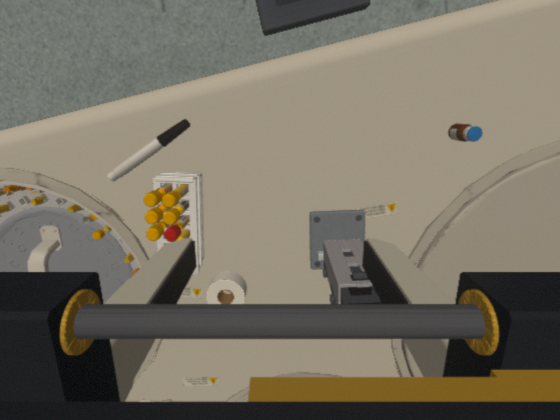

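The foot plate is at (337,240) and the strip's front face runs from (345,243) to (360,300), with the slots as dark marks. I'll centre the camera on it for a closer look.

>>> {"method": "arm_command", "body": {
  "targets": [
    {"x":0.06,"y":0.13,"z":0,"rx":0,"ry":0,"rz":0,"claw":0},
    {"x":0.06,"y":0.13,"z":0,"rx":0,"ry":0,"rz":0,"claw":0},
    {"x":0.06,"y":0.13,"z":0,"rx":0,"ry":0,"rz":0,"claw":0},
    {"x":0.06,"y":0.13,"z":0,"rx":0,"ry":0,"rz":0,"claw":0}
  ]
}}

```text
t: 2.25
tool_pos: [0.5264, -0.1375, 0.2998]
orientation: [-0.383, -3.118, -0.0]
force: [-0.1, -1.6, 0.0]
opening: 0.0929
gripper_force: 0.0
```

Run:
```python
from h import *
s=robot.read_state(); print(s["t"],s["tool_pos"],s["q"].round(2),s["dq"].round(3))
im,P=cloud("wrist"); np.save("w2.npy",P); cv2.imwrite("pics/w2.png",im[:,:,::-1])
from scipy.ndimage import *
m=np.nan_to_num(P[...,2]); M=(m>.02)&(m<.2)&(P[...,0]>.58)&(P[...,0]<.68)&(P[...,1]<-.1)&(P[...,1]>-.2)
v,u=np.where(M); print(u.min(),u.max(),v.min(),v.max())
a=im[v.min()-30:v.max()+15,u.min()-25:u.max()+25,::-1]; f=min(800/a.shape[1],600/a.shape[0])
print("origin",u.min()-25,v.min()-30,f); cv2.imwrite("pics/w2c.png",cv2.resize(a,None,fx=f,fy=f,interpolation=cv2.INTER_CUBIC))
def st(q,l): print(l,len(q),cv2.minAreaRect((q[:,:2]*1000).astype(np.float32)),np.median(q,0).round(4))
q=P[M]; st(q[q[:,2]>.145],"top"); 
for lo in np.arange(.06,.18,.01):
    k=q[(q[:,2]>lo)&(q[:,2]<lo+.01)]
    if len(k)>8: print(lo.round(2),len(k),np.percentile(k,[2,50,98],axis=0).round(4)[:,:2].tolist())
F=(m>.005)&(m<.015)&(P[...,0]>.56)&(P[...,0]<.69)&(P[...,1]<-.09)&(P[...,1]>-.21); st(P[F],"foot")
```

```text
2.25 [ 0.52643291 -0.13749198  0.2997556 ] [-0.35 -0.04  1.54 -0.    1.64 -1.68] [-0.038 -0.004  0.004 -0.011  0.002 -0.032]
266 320 229 303
origin 241 199 5.042016806722689
top 1727 ((617.9954223632812, -147.61181640625), (49.768898010253906, 41.49358367919922), 78.52244567871094) [ 0.6225 -0.1469  0.1575]
0.06 114 [[0.5995, -0.1687], [0.604, -0.1459], [0.6085, -0.1219]]
0.07 155 [[0.5997, -0.169], [0.6061, -0.1472], [0.6267, -0.1221]]
0.08 120 [[0.5994, -0.1685], [0.6062, -0.1467], [0.627, -0.1218]]
0.09 123 [[0.5995, -0.1678], [0.6044, -0.1439], [0.6087, -0.1214]]
0.1 148 [[0.5996, -0.1682], [0.6041, -0.1441], [0.6111, -0.1217]]
0.11 179 [[0.5998, -0.169], [0.6054, -0.1449], [0.6259, -0.1216]]
0.12 179 [[0.5995, -0.1725], [0.6067, -0.1512], [0.6367, -0.1217]]
0.13 252 [[0.5997, -0.1771], [0.6086, -0.153], [0.6383, -0.1215]]
0.14 443 [[0.5976, -0.1777], [0.608, -0.1461], [0.6391, -0.1221]]
0.15 900 [[0.5998, -0.1731], [0.6127, -0.1461], [0.6357, -0.1223]]
0.16 551 [[0.622, -0.1697], [0.6304, -0.1491], [0.6406, -0.1302]]
foot 1942 ((617.931640625, -147.7227325439453), (79.95845794677734, 88.73189544677734), 78.95481872558594) [ 0.5989 -0.144   0.0106]
```

View pics/w2c.png

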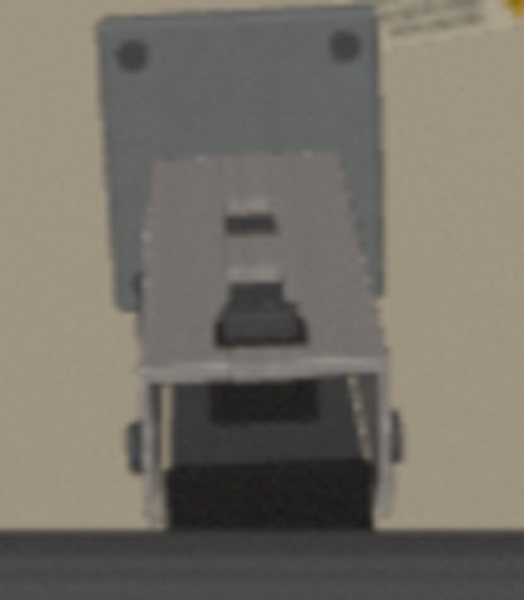

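The crop shows the strip face clearly: bottom edge at crop row ~155, lower slot (250,222), upper slot (255,290), catch (260,325), top front edge at row ~365. I'll estimate the strip height by intersecting these rays with the face plane.

Run:
```python
from h import *
P=np.load("w2.npy"); 
yaw=np.deg2rad(-11.2); ex=np.array([np.cos(yaw),np.sin(yaw)]); ey=np.array([-ex[1],ex[0]])
q=P.reshape(-1,3); o=np.array([.6032,-.1448])
a=(q[:,:2]-o)@ex; b=(q[:,:2]-o)@ey
k=(abs(b)>9)&0 if 0 else (np.abs(b)>.009)&(np.abs(b)<.022)&(np.abs(a)<.005)&(q[:,2]>.06)&(q[:,2]<.145)
print("face",k.sum(),np.polyfit(b[k],a[k],1), np.polyfit(q[k,2],a[k],1), a[k].mean())
k2=(np.abs(a)<.06)&(q[:,2]>.06)&(q[:,2]<.145)&(np.abs(a)<.004); print("b range",np.percentile(b[k2],[1,3,97,99]))
for u in (275,281,290,292,294,302,308):
    print(u,[(v,round(float(P[v,u,2])*1000),round(float((P[v,u,:2]-o)@ex)*1000)) for v in range(227,277)])
```

```text
face 671 [-0.00154183  0.00091902] [-0.00077532  0.00100173] 0.0009188982680047151
b range [-0.2353559  -0.23200081  0.02350643  0.02444508]
275 [(227, 10, 8), (228, 9, 10), (229, 12, 10), (230, 12, 12), (231, 46, 1), (232, 49, 1), (233, 52, 1), (234, 56, 1), (235, 60, 1), (236, 63, 1), (237, 66, 1), (238, 69, 1), (239, 75, 0), (240, 77, 1), (241, 80, 1), (242, 84, 0), (243, 84, 2), (244, 89, 1), (245, 92, 1), (246, 95, 1), (247, 98, 1), (248, 102, 0), (249, 104, 1), (250, 108, 0), (251, 110, 1), (252, 113, 1), (253, 114, 1), (254, 117, 1), (255, 121, 1), (256, 123, 1), (257, 125, 1), (258, 127, 1), (259, 130, 1), (260, 132, 1), (261, 135, 1), (262, 138, 1), (263, 138, 2), (264, 142, 1), (265, 145, 1), (266, 146, 1), (267, 149, 1), (268, 150, 1), (269, 153, 1), (270, 155, 1), (271, 159, 1), (272, 159, 1), (273, 160, 2), (274, 158, 4), (275, 125, 23), (276, 126, 24)]
281 [(227, 10, 8), (228, 12, 9), (229, 12, 11), (230, 42, 1), (231, 45, 1), (232, 50, 1), (233, 53, 1), (234, 57, 1), (235, 61, 1), (236, 64, 1), (237, 66, 1), (238, 72, 0), (239, 72, 2), (240, 77, 1), (241, 80, 1), (242,
[... 3544 characters left out ...]
, 13), (230, 12, 14), (231, 10, 16), (232, 52, 2), (233, 58, 1), (234, 62, 1), (235, 65, 1), (236, 68, 1), (237, 71, 1), (238, 76, 1), (239, 78, 1), (240, 80, 1), (241, 84, 1), (242, 88, 1), (243, 93, 0), (244, 94, 1), (245, 97, 1), (246, 100, 1), (247, 103, 1), (248, 105, 1), (249, 109, 1), (250, 111, 1), (251, 114, 1), (252, 117, 1), (253, 119, 1), (254, 121, 1), (255, 125, 0), (256, 127, 1), (257, 130, 1), (258, 132, 1), (259, 135, 1), (260, 137, 1), (261, 139, 1), (262, 140, 1), (263, 145, 0), (264, 145, 1), (265, 148, 1), (266, 150, 1), (267, 153, 1), (268, 155, 1), (269, 158, 0), (270, 158, 1), (271, 159, 2), (272, 158, 4), (273, 158, 5), (274, 127, 23), (275, 129, 23), (276, 131, 23)]
```

Strip height: top at 159 mm, slot bottoms at 72.5 and 112.5 mm, so it is about 9.3 mm low (seat at z about 50.7). The face origin is about (.6042,-.145), yaw about -11.3°. Next, above the shelf.

>>> {"method": "arm_command", "body": {
  "targets": [
    {"x":-0.068,"y":0.712,"z":-0.1,"rx":0,"ry":0,"rz":-0.053,"claw":0},
    {"x":-0.068,"y":0.712,"z":-0.1,"rx":0,"ry":0,"rz":-0.053,"claw":0},
    {"x":-0.068,"y":0.712,"z":-0.1,"rx":0,"ry":0,"rz":-0.053,"claw":0},
    {"x":-0.068,"y":0.712,"z":-0.1,"rx":0,"ry":0,"rz":-0.053,"claw":0},
    {"x":-0.068,"y":0.712,"z":-0.1,"rx":0,"ry":0,"rz":-0.053,"claw":0},
    {"x":-0.068,"y":0.712,"z":-0.1,"rx":0,"ry":0,"rz":-0.053,"claw":0},
    {"x":-0.068,"y":0.712,"z":-0.1,"rx":0,"ry":0,"rz":-0.053,"claw":0},
    {"x":-0.068,"y":0.712,"z":-0.1,"rx":0,"ry":0,"rz":-0.053,"claw":0},
    {"x":-0.068,"y":0.712,"z":-0.1,"rx":0,"ry":0,"rz":-0.053,"claw":0},
    {"x":-0.068,"y":0.712,"z":-0.1,"rx":0,"ry":0,"rz":-0.053,"claw":0}
  ]
}}

```text
t: 3.13
tool_pos: [0.4909, 0.2208, 0.2488]
orientation: [-0.543, -3.092, -0.001]
force: [-0.1, -0.4, 0.4]
opening: 0.093
gripper_force: 0.0
```

Run:
```python
from h import *
s=robot.read_state(); T=rot(s["orientation"]); print(s["t"],s["tool_pos"],np.rad2deg(np.arctan2(T[1,0],T[0,0])),s["dq"].round(3))
im,P=cloud("wrist"); np.save("w3.npy",P); cv2.imwrite("pics/w3.png",im[:,:,::-1])
z=np.nan_to_num(P[...,2]); near=(abs(P[...,0]-.48)<.1)&(abs(P[...,1]-.22)<.09)
def fit(lo,hi,l,f=None):
    q=P[near&(z>lo)&(z<hi)]
    if f is not None: q=q[f(q)]
    if len(q)>5: print(l,len(q),cv2.minAreaRect((q[:,:2]*1000).astype(np.float32)),np.median(q,0).round(4))
    return q
fit(.02,.028,"block"); 
q=fit(.085,.096,"top"); 
yaw=np.deg2rad(-20); ex=np.array([np.cos(yaw),np.sin(yaw)]); ey=np.array([-ex[1],ex[0]]); o=np.array([.4925,.2185])
a=(q[:,:2]-o)@ex; b=(q[:,:2]-o)@ey; print("a",a.min(),a.max())
m=a<.04; print("arm",np.polyfit(a[m],b[m],1),np.percentile(b[m],[2,50,98])); m=a>.044
if m.any(): print("plate top",np.percentile(a[m],[2,50,98]),np.percentile(b[m],[2,50,98]))
```

```text
3.1333 [0.49085077 0.22076831 0.24875042] 160.0654235126259 [-0.073 -0.022  0.007 -0.037  0.02  -0.087]
block 3013 ((477.9119873046875, 223.73255920410156), (111.9931411743164, 126.74603271484375), 68.94483947753906) [0.4402 0.2369 0.0245]
top 972 ((505.76300048828125, 212.1159210205078), (42.42148208618164, 71.61671447753906), 70.05534362792969) [0.5108 0.2125 0.0903]
a -0.021165077762922015 0.05046147773512149
arm [-0.01634603 -0.00039447] [-0.00596154 -0.00089325  0.00510079]
plate top [0.04445393 0.04773145 0.0503336 ] [-0.02206161 -0.00191373  0.01875691]
```

View pics/w3.png

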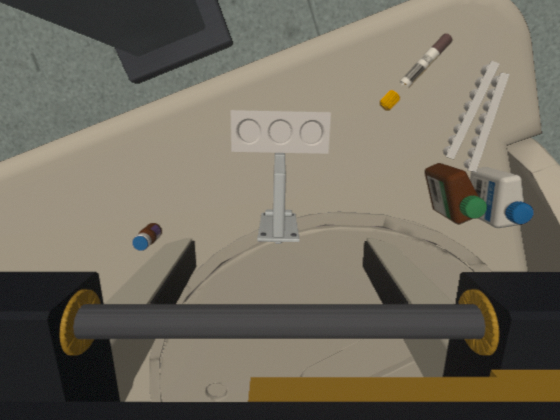

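Shelf origin is about (.4928,.218), yaw about -20.9°. In the picture it sits between the fingers at (280,180). Descend and grip.

>>> {"method": "arm_command", "body": {
  "targets": [
    {"x":0.003,"y":-0.005,"z":-0.358,"rx":0,"ry":0,"rz":-0.008,"claw":0},
    {"x":0.003,"y":-0.005,"z":-0.358,"rx":0,"ry":0,"rz":-0.008,"claw":0},
    {"x":0.003,"y":-0.005,"z":-0.358,"rx":0,"ry":0,"rz":-0.008,"claw":0},
    {"x":0.003,"y":-0.005,"z":-0.358,"rx":0,"ry":0,"rz":-0.008,"claw":0},
    {"x":0.003,"y":-0.005,"z":-0.358,"rx":0,"ry":0,"rz":-0.008,"claw":0},
    {"x":0.003,"y":-0.005,"z":-0.358,"rx":0,"ry":0,"rz":-0.008,"claw":0},
    {"x":0.003,"y":-0.005,"z":-0.358,"rx":0,"ry":0,"rz":-0.008,"claw":0}
  ]
}}

```text
t: 3.77
tool_pos: [0.4944, 0.2138, 0.0721]
orientation: [0.573, 3.089, -0.0]
force: [-0.3, 0.3, 1.0]
opening: 0.0931
gripper_force: 0.0
```

>>> {"method": "arm_command", "body": {
  "targets": [
    {"x":0,"y":0,"z":0,"rx":0,"ry":0,"rz":0,"claw":255},
    {"x":0,"y":0,"z":0,"rx":0,"ry":0,"rz":0,"claw":255},
    {"x":0,"y":0,"z":0,"rx":0,"ry":0,"rz":0,"claw":255},
    {"x":0,"y":0,"z":0,"rx":0,"ry":0,"rz":0,"claw":255},
    {"x":0,"y":0,"z":0,"rx":0,"ry":0,"rz":0,"claw":255},
    {"x":0,"y":0,"z":0,"rx":0,"ry":0,"rz":0,"claw":255},
    {"x":0,"y":0,"z":0,"rx":0,"ry":0,"rz":0,"claw":255},
    {"x":0,"y":0,"z":0,"rx":0,"ry":0,"rz":0,"claw":255},
    {"x":0,"y":0,"z":0,"rx":0,"ry":0,"rz":0,"claw":255},
    {"x":0,"y":0,"z":0,"rx":0,"ry":0,"rz":0,"claw":255}
  ],
  "squeeze": 55
}}

```text
t: 4.6
tool_pos: [0.4936, 0.2148, 0.0709]
orientation: [-0.57, -3.089, 0.0]
force: [0.2, -0.2, 0.2]
opening: 0.0305
gripper_force: 0.0
```

>>> {"method": "arm_command", "body": {
  "targets": [
    {"x":0,"y":0.006,"z":0,"rx":0,"ry":0,"rz":0,"claw":255},
    {"x":0,"y":0.006,"z":0,"rx":0,"ry":0,"rz":0,"claw":255},
    {"x":0,"y":0.006,"z":0,"rx":0,"ry":0,"rz":0,"claw":255},
    {"x":0,"y":0.006,"z":0,"rx":0,"ry":0,"rz":0,"claw":255},
    {"x":0,"y":0.006,"z":0,"rx":0,"ry":0,"rz":0,"claw":255},
    {"x":0,"y":0.006,"z":0,"rx":0,"ry":0,"rz":0,"claw":255}
  ]
}}

```text
t: 5.1
tool_pos: [0.4937, 0.2179, 0.071]
orientation: [0.57, 3.089, 0.0]
force: [0.2, 1.1, -1.1]
opening: 0.0113
gripper_force: 55.0
```

>>> {"method": "arm_command", "body": {
  "targets": [
    {"x":0,"y":0,"z":0.3,"rx":0,"ry":0,"rz":0,"claw":255},
    {"x":0,"y":0,"z":0.3,"rx":0,"ry":0,"rz":0,"claw":255},
    {"x":0,"y":0,"z":0.3,"rx":0,"ry":0,"rz":0,"claw":255},
    {"x":0,"y":0,"z":0.3,"rx":0,"ry":0,"rz":0,"claw":255},
    {"x":0,"y":0,"z":0.3,"rx":0,"ry":0,"rz":0,"claw":255},
    {"x":0,"y":0,"z":0.3,"rx":0,"ry":0,"rz":0,"claw":255}
  ]
}}

```text
t: 5.6
tool_pos: [0.4946, 0.218, 0.2226]
orientation: [0.569, 3.086, 0.002]
force: [-0.7, 0.1, -3.9]
opening: 0.0121
gripper_force: 55.0
```

```bash
cat > shelf.py <<'E'
from h import *
def measure(save=None):
    s=robot.read_state(); T=rot(s["orientation"]); ty=np.arctan2(T[1,0],T[0,0]); tp=np.array(s["tool_pos"])
    im,P=cloud("wrist")
    if save: cv2.imwrite(save,im[:,:,::-1])
    yaw=ty+np.pi; ex=np.array([np.cos(yaw),np.sin(yaw)]); ey=np.array([-ex[1],ex[0]])
    d=P[...,:2]-tp[:2]; a=d@ex; b=d@ey; z=P[...,2]-(tp[2]-.070)
    print("t",s["t"],"tcp",tp.round(4),"yaw",np.rad2deg(yaw)%360-360,"F",s["force"].round(1),"open",s["opening"],s["gripper_force"])
    k=(a>-.09)&(a<-.03)&(abs(b)<.07)&(abs(z-.024)<.008)
    q=np.c_[a[k],b[k]]*1000; print("block",k.sum(),cv2.minAreaRect(q.astype(np.float32)),"z-.024",(z[k].mean()-.024),"tilt da",np.polyfit(a[k],z[k],1)[0],"db",np.polyfit(b[k],z[k],1)[0])
    k=(a>.035)&(a<.06)&(abs(b)<.03)&(z>.08)&(z<.098); q=np.c_[a[k],b[k]]*1000
    if k.sum()>5: print("plate",k.sum(),cv2.minAreaRect(q.astype(np.float32)),np.percentile(q,[2,50,98],axis=0).round(1).tolist(),"z",np.median(z[k])-.09)
    k=(a>-.03)&(a<.045)&(abs(b)<.008)&(abs(z-.09)<.006)
    if k.sum()>5: print("arm",k.sum(),np.polyfit(a[k],b[k],1),np.polyfit(a[k],z[k],1))
E
python3 -c "
from shelf import *; measure('pics/w4.png')"
```

```text
t 5.6 tcp [0.4946 0.218  0.2226] yaw -20.906199857449394 F [-0.7  0.1 -3.9] open 0.012068827099467275 54.96701896190643
block 10618 ((-56.05070495605469, -1.50726318359375), (112.50077056884766, 47.51531982421875), 89.98410034179688) z-.024 -0.0008943725432588624 tilt da 0.0022506003586967014 db 0.001421535340587496
plate 914 ((42.5775260925293, -1.5417585372924805), (21.412206649780273, 15.065458297729492), 87.87074279785156) [[35.5, -11.8], [45.3, -2.0], [49.2, 8.2]] z -0.0007997590090867007
arm 2522 [-0.00695148 -0.00141153] [0.00879058 0.0892108 ]
```

Held square; by the wrist camera the shelf sits about -1.4 mm in b and +0.5 mm in a relative to the TCP. I'll align with the stand measurement from the same camera: TCP about (.5258,-.1279,.1335), 30 mm in front of the strip.

>>> {"method": "arm_command", "body": {
  "targets": [
    {"x":0.062,"y":-0.692,"z":-0.1,"rx":0,"ry":0,"rz":0.085,"claw":255},
    {"x":0.062,"y":-0.692,"z":-0.1,"rx":0,"ry":0,"rz":0.085,"claw":255},
    {"x":0.062,"y":-0.692,"z":-0.1,"rx":0,"ry":0,"rz":0.085,"claw":255},
    {"x":0.062,"y":-0.692,"z":-0.1,"rx":0,"ry":0,"rz":0.085,"claw":255},
    {"x":0.062,"y":-0.692,"z":-0.1,"rx":0,"ry":0,"rz":0.085,"claw":255},
    {"x":0.062,"y":-0.692,"z":-0.1,"rx":0,"ry":0,"rz":0.085,"claw":255},
    {"x":0.062,"y":-0.692,"z":-0.1,"rx":0,"ry":0,"rz":0.085,"claw":255},
    {"x":0.062,"y":-0.692,"z":-0.1,"rx":0,"ry":0,"rz":0.085,"claw":255},
    {"x":0.062,"y":-0.692,"z":-0.178,"rx":0,"ry":0,"rz":0.085,"claw":255},
    {"x":0.062,"y":-0.692,"z":-0.178,"rx":0,"ry":0,"rz":0.085,"claw":255}
  ]
}}

```text
t: 6.48
tool_pos: [0.52, -0.1309, 0.1238]
orientation: [-0.311, -3.116, -0.002]
force: [-1.6, 1.0, -5.1]
opening: 0.0119
gripper_force: 55.0
```

>>> {"method": "arm_command", "body": {
  "targets": [
    {"x":0,"y":0,"z":0,"rx":0,"ry":0,"rz":0,"claw":255},
    {"x":0,"y":0,"z":0,"rx":0,"ry":0,"rz":0,"claw":255},
    {"x":0,"y":0,"z":0,"rx":0,"ry":0,"rz":0,"claw":255},
    {"x":0,"y":0,"z":0,"rx":0,"ry":0,"rz":0,"claw":255}
  ]
}}

```text
t: 6.82
tool_pos: [0.5255, -0.1272, 0.1332]
orientation: [0.303, 3.125, -0.0]
force: [0.1, -0.6, -3.2]
opening: 0.0115
gripper_force: 55.0
```

```bash
cat >> shelf.py <<'E'
def stand():
    s=robot.read_state(); tp=np.array(s["tool_pos"]); T=rot(s["orientation"]); o=np.array([.6042,-.145]); y=np.deg2rad(-11.3)
    ex=np.array([np.cos(y),np.sin(y)]); ey=np.array([-ex[1],ex[0]]); d=tp[:2]-o; F=s["force"]
    print("t",s["t"],"tcp a",(d@ex*1000+50).round(2),"b",(d@ey*1000).round(2),"heel z",(tp[2]*1000-70.8).round(2),"yaw",(np.rad2deg(np.arctan2(-T[1,0],-T[0,0]))).round(2),"tilt",T[:2,2].round(4),"Fa",(F[:2]@ex).round(1),"Fb",(F[:2]@ey).round(1),"Fz",F[2].round(1),"M",s["wrist_torque"].round(2))
E
python3 - <<'E'
from shelf import *
measure('pics/w5.png'); stand()
im,P=cloud("wrist")
q=P.reshape(-1,3); o=np.array([.6042,-.145]); y=np.deg2rad(-11.3); ex=np.array([np.cos(y),np.sin(y)]); ey=np.array([-ex[1],ex[0]])
a=(q[:,:2]-o)@ex; b=(q[:,:2]-o)@ey
k=(a>-.01)&(a<.06)&(abs(b)<.035)&(q[:,2]>.13)&(q[:,2]<.175)
print(k.sum(),cv2.minAreaRect((np.c_[a,b][k]*1000).astype(np.float32)) if k.sum()>5 else "", np.percentile(np.c_[a,b,q[:,2]][k],[2,50,98],axis=0).round(4).tolist() if k.sum()>5 else "")
E
```

```text
t 6.8167 tcp [ 0.5255 -0.1272  0.1332] yaw -11.06028495436459 F [ 0.1 -0.6 -3.2] open 0.011525516733056376 54.966949224472046
block 10634 ((-56.14387512207031, -1.5931854248046875), (112.51910400390625, 47.93998336791992), 89.99327087402344) z-.024 -0.0008146071662670611 tilt da 0.00126737273785614 db -0.0004538554733278108
plate 906 ((42.36022186279297, -1.7162542343139648), (14.657208442687988, 21.4289493560791), 0.3261799216270447) [[35.5, -11.8], [45.2, -1.5], [48.8, 8.3]] z -0.0008322935767458572
arm 2512 [-0.00744931 -0.00137919] [0.00838286 0.08919239]
t 6.8667 tcp a -30.6 b 1.98 heel z 62.55 yaw -11.06 tilt [ 0.002  -0.0005] Fa -0.1 Fb -0.1 Fz -2.3 M [ 0.04 -0.22 -0.  ]
0
```

>>> {"method": "arm_command", "body": {
  "targets": [
    {"x":0.016,"y":-0.004,"z":0,"rx":0,"ry":0,"rz":0,"claw":255},
    {"x":0.033,"y":-0.0075,"z":0,"rx":0,"ry":0,"rz":0,"claw":255},
    {"x":0.033,"y":-0.0075,"z":0,"rx":0,"ry":0,"rz":0,"claw":255},
    {"x":0.036,"y":-0.008,"z":0,"rx":0,"ry":0,"rz":0,"claw":255},
    {"x":0.039,"y":-0.0086,"z":0,"rx":0,"ry":0,"rz":0,"claw":255},
    {"x":0.042,"y":-0.0092,"z":0,"rx":0,"ry":0,"rz":0,"claw":255},
    {"x":0.042,"y":-0.0092,"z":0,"rx":0,"ry":0,"rz":0,"claw":255}
  ]
}}

```text
t: 7.5
tool_pos: [0.5458, -0.1329, 0.1319]
orientation: [-0.306, -3.127, -0.0]
force: [0.1, 0.6, -2.2]
opening: 0.0119
gripper_force: 55.0
```

```bash
python3 -c "
from shelf import *; stand()"
```

```text
t 7.5 tcp a -9.67 b 0.42 heel z 61.12 yaw -11.17 tilt [-0.0001  0.    ] Fa -0.0 Fb 0.6 Fz -2.2 M [ 0.05 -0.24 -0.01]
```

>>> {"method": "arm_command", "body": {
  "targets": [
    {"x":0,"y":0,"z":0,"rx":0,"ry":0,"rz":0,"claw":255},
    {"x":0,"y":0,"z":0,"rx":0,"ry":0,"rz":0,"claw":255}
  ]
}}

```text
t: 7.67
tool_pos: [0.5455, -0.1328, 0.1319]
orientation: [-0.306, -3.126, -0.0]
force: [-0.3, -0.5, -2.8]
opening: 0.0116
gripper_force: 55.0
```

>>> {"method": "arm_command", "body": {
  "targets": [
    {"x":0,"y":0,"z":0,"rx":0,"ry":0,"rz":0,"claw":255}
  ]
}}

```text
t: 7.75
tool_pos: [0.5455, -0.1328, 0.132]
orientation: [-0.306, -3.127, -0.0]
force: [0.3, 0.3, -2.8]
opening: 0.0116
gripper_force: 55.0
```

```bash
python3 -c "
from shelf import *; stand(); measure()"
```

```text
t 7.75 tcp a -9.92 b 0.44 heel z 61.18 yaw -11.16 tilt [-0.0001  0.    ] Fa 0.2 Fb 0.4 Fz -2.8 M [ 0.09 -0.2   0.02]
t 7.75 tcp [ 0.5455 -0.1328  0.132 ] yaw -11.164203944200722 F [ 0.3  0.3 -2.8] open 0.01156532815032825 54.966915249824524
block 10632 ((-56.33592224121094, -1.6871719360351562), (112.52188110351562, 47.716129302978516), 89.97698211669922) z-.024 -0.0007354158778859858 tilt da -4.191447526757693e-05 db -0.000561733801863812
plate 1083 ((47.24189758300781, -2.1466503143310547), (24.6146183013916, 22.90161895751953), 1.987499475479126) [[35.7, -11.8], [45.5, -1.5], [58.7, 8.5]] z -0.0012553125491813755
arm 2531 [-0.00622797 -0.001356  ] [0.00467923 0.08916638]
```

>>> {"method": "arm_command", "body": {
  "targets": [
    {"x":0,"y":0.0022,"z":0.003,"rx":0,"ry":0,"rz":0,"claw":255},
    {"x":0,"y":0.0022,"z":0.003,"rx":0,"ry":0,"rz":0,"claw":255},
    {"x":0,"y":0.0022,"z":0.003,"rx":0,"ry":0,"rz":0,"claw":255},
    {"x":0.002,"y":0.0018,"z":0.003,"rx":0,"ry":0,"rz":0,"claw":255},
    {"x":0.004,"y":0.0014,"z":0.003,"rx":0,"ry":0,"rz":0,"claw":255},
    {"x":0.004,"y":0.0014,"z":0.003,"rx":0,"ry":0,"rz":0,"claw":255},
    {"x":0.004,"y":0.0014,"z":0.003,"rx":0,"ry":0,"rz":0,"claw":255}
  ]
}}

```text
t: 8.38
tool_pos: [0.5477, -0.1321, 0.1335]
orientation: [-0.306, -3.127, -0.0]
force: [0.3, -0.8, -3.0]
opening: 0.0117
gripper_force: 55.0
```

```bash
python3 -c "
from shelf import *; stand()"
```

```text
t 8.3833 tcp a -7.91 b 1.54 heel z 62.67 yaw -11.16 tilt [-0.  0.] Fa 0.5 Fb -0.7 Fz -3.0 M [ 0.03 -0.25  0.03]
```

No force yet; the tabs seem to be entering. Advance further in 1 mm steps.

>>> {"method": "arm_command", "body": {
  "targets": [
    {"x":0.002,"y":-0.0004,"z":0,"rx":0,"ry":0,"rz":0,"claw":255},
    {"x":0.004,"y":-0.0008,"z":0,"rx":0,"ry":0,"rz":0,"claw":255},
    {"x":0.006,"y":-0.0012,"z":0,"rx":0,"ry":0,"rz":0,"claw":255},
    {"x":0.006,"y":-0.0012,"z":0,"rx":0,"ry":0,"rz":0,"claw":255},
    {"x":0.006,"y":-0.0012,"z":0,"rx":0,"ry":0,"rz":0,"claw":255}
  ]
}}

```text
t: 8.8
tool_pos: [0.5502, -0.1326, 0.1333]
orientation: [-0.305, -3.126, -0.0]
force: [-3.2, 0.6, -0.8]
opening: 0.0116
gripper_force: 55.0
```

```bash
python3 -c "
from shelf import *; stand()"
```

```text
t 8.8 tcp a -5.35 b 1.54 heel z 62.52 yaw -11.16 tilt [-0.0011  0.0002] Fa -3.3 Fb -0.0 Fz -0.8 M [0.13 0.26 0.01]
```

Light 3 N resistance at a 5.3 mm gap, which matches the catch nose. Continue.

>>> {"method": "arm_command", "body": {
  "targets": [
    {"x":0.002,"y":-0.0004,"z":0,"rx":0,"ry":0,"rz":0,"claw":255},
    {"x":0.004,"y":-0.0008,"z":0,"rx":0,"ry":0,"rz":0,"claw":255},
    {"x":0.004,"y":-0.0008,"z":0,"rx":0,"ry":0,"rz":0,"claw":255},
    {"x":0.004,"y":-0.0008,"z":0,"rx":0,"ry":0,"rz":0,"claw":255}
  ]
}}

```text
t: 9.13
tool_pos: [0.5522, -0.133, 0.1333]
orientation: [-0.305, -3.126, -0.0]
force: [-6.3, 1.3, -0.7]
opening: 0.0119
gripper_force: 55.0
```

```bash
python3 -c "
from shelf import *; stand()"
```

```text
t 9.1333 tcp a -3.32 b 1.57 heel z 62.47 yaw -11.16 tilt [-0.0012  0.0003] Fa -6.5 Fb 0.1 Fz -0.7 M [0.14 0.57 0.05]
```

>>> {"method": "arm_command", "body": {
  "targets": [
    {"x":0.002,"y":-0.0004,"z":0,"rx":0,"ry":0,"rz":0,"claw":255},
    {"x":0.004,"y":-0.0008,"z":0,"rx":0,"ry":0,"rz":0,"claw":255},
    {"x":0.004,"y":-0.0008,"z":0,"rx":0,"ry":0,"rz":0,"claw":255},
    {"x":0.004,"y":-0.0008,"z":0,"rx":0,"ry":0,"rz":0,"claw":255}
  ]
}}

```text
t: 9.47
tool_pos: [0.554, -0.1334, 0.1333]
orientation: [-0.305, -3.125, -0.0]
force: [-7.9, 0.2, 0.4]
opening: 0.0117
gripper_force: 55.0
```

```bash
python3 -c "
from shelf import *; stand()"
```

```text
t 9.4667 tcp a -1.49 b 1.56 heel z 62.48 yaw -11.16 tilt [-0.0017  0.0004] Fa -7.7 Fb -1.4 Fz 0.4 M [0.21 0.8  0.04]
```

>>> {"method": "arm_command", "body": {
  "targets": [
    {"x":0.001,"y":-0.0002,"z":0,"rx":0,"ry":0,"rz":0,"claw":255},
    {"x":0.002,"y":-0.0004,"z":0,"rx":0,"ry":0,"rz":0,"claw":255},
    {"x":0.003,"y":-0.0006,"z":0,"rx":0,"ry":0,"rz":0,"claw":255},
    {"x":0.003,"y":-0.0006,"z":0,"rx":0,"ry":0,"rz":0,"claw":255}
  ]
}}

```text
t: 9.8
tool_pos: [0.5553, -0.1337, 0.1332]
orientation: [-0.305, -3.125, -0.0]
force: [-8.3, 0.7, 1.2]
opening: 0.0116
gripper_force: 55.0
```

```bash
python3 -c "
from shelf import *; stand()"
```

```text
t 9.8 tcp a -0.16 b 1.55 heel z 62.44 yaw -11.16 tilt [-0.0021  0.0005] Fa -8.3 Fb -1.0 Fz 1.2 M [0.25 0.89 0.01]
```

>>> {"method": "arm_command", "body": {
  "targets": [
    {"x":0.001,"y":-0.0002,"z":0,"rx":0,"ry":0,"rz":0,"claw":255},
    {"x":0.002,"y":-0.0004,"z":0,"rx":0,"ry":0,"rz":0,"claw":255},
    {"x":0.002,"y":-0.0004,"z":0,"rx":0,"ry":0,"rz":0,"claw":255}
  ]
}}

```text
t: 10.05
tool_pos: [0.5558, -0.1338, 0.1333]
orientation: [-0.305, -3.123, -0.001]
force: [-11.5, 1.6, 4.0]
opening: 0.0118
gripper_force: 55.0
```

```bash
python3 -c "
from shelf import *; stand()"
```

```text
t 10.05 tcp a 0.31 b 1.49 heel z 62.46 yaw -11.16 tilt [-0.0034  0.0007] Fa -11.6 Fb -0.7 Fz 4.0 M [0.33 1.38 0.08]
```

The plate is against the face with 11.6 N, so it is home. Now slide down in small steps.

>>> {"method": "arm_command", "body": {
  "targets": [
    {"x":0,"y":0,"z":-0.002,"rx":0,"ry":0,"rz":0,"claw":255},
    {"x":0,"y":0,"z":-0.004,"rx":0,"ry":0,"rz":0,"claw":255},
    {"x":0,"y":0,"z":-0.006,"rx":0,"ry":0,"rz":0,"claw":255},
    {"x":0,"y":0,"z":-0.006,"rx":0,"ry":0,"rz":0,"claw":255}
  ]
}}

```text
t: 10.38
tool_pos: [0.5558, -0.1337, 0.1301]
orientation: [-0.305, -3.123, -0.001]
force: [-10.8, 1.9, 1.6]
opening: 0.0115
gripper_force: 55.0
```

```bash
python3 -c "
from shelf import *; stand()"
```

```text
t 10.3833 tcp a 0.3 b 1.58 heel z 59.28 yaw -11.16 tilt [-0.0032  0.0007] Fa -11.0 Fb -0.2 Fz 1.6 M [0.28 1.24 0.01]
```

Sliding smoothly. Continue down 6 mm.

>>> {"method": "arm_command", "body": {
  "targets": [
    {"x":0,"y":0,"z":-0.002,"rx":0,"ry":0,"rz":0,"claw":255},
    {"x":0,"y":0,"z":-0.004,"rx":0,"ry":0,"rz":0,"claw":255},
    {"x":0,"y":0,"z":-0.006,"rx":0,"ry":0,"rz":0,"claw":255},
    {"x":0,"y":0,"z":-0.008,"rx":0,"ry":0,"rz":0,"claw":255},
    {"x":0,"y":0,"z":-0.01,"rx":0,"ry":0,"rz":0,"claw":255},
    {"x":0,"y":0,"z":-0.012,"rx":0,"ry":0,"rz":0,"claw":255},
    {"x":0,"y":0,"z":-0.012,"rx":0,"ry":0,"rz":0,"claw":255}
  ]
}}

```text
t: 10.97
tool_pos: [0.5558, -0.1336, 0.124]
orientation: [-0.305, -3.123, -0.001]
force: [-10.4, 2.3, 1.3]
opening: 0.0117
gripper_force: 55.0
```

```bash
python3 -c "
from shelf import *; stand()"
```

```text
t 10.9667 tcp a 0.29 b 1.67 heel z 53.19 yaw -11.15 tilt [-0.0032  0.0008] Fa -10.7 Fb 0.2 Fz 1.3 M [0.35 1.15 0.01]
```

>>> {"method": "arm_command", "body": {
  "targets": [
    {"x":0,"y":0,"z":-0.0015,"rx":0,"ry":0,"rz":0,"claw":255},
    {"x":0,"y":0,"z":-0.003,"rx":0,"ry":0,"rz":0,"claw":255},
    {"x":0,"y":0,"z":-0.004,"rx":0,"ry":0,"rz":0,"claw":255},
    {"x":0,"y":0,"z":-0.004,"rx":0,"ry":0,"rz":0,"claw":255}
  ]
}}

```text
t: 11.3
tool_pos: [0.556, -0.1337, 0.1221]
orientation: [-0.305, -3.124, -0.001]
force: [-9.9, 1.6, 1.6]
opening: 0.0117
gripper_force: 55.0
```

```bash
python3 -c "
from shelf import *; stand()"
```

```text
t 11.3 tcp a 0.53 b 1.63 heel z 51.3 yaw -11.16 tilt [-0.0027  0.0007] Fa -10.0 Fb -0.4 Fz 1.6 M [ 0.32  1.14 -0.02]
```

>>> {"method": "arm_command", "body": {
  "targets": [
    {"x":0,"y":0,"z":-0.001,"rx":0,"ry":0,"rz":0,"claw":255},
    {"x":0,"y":0,"z":-0.002,"rx":0,"ry":0,"rz":0,"claw":255},
    {"x":0,"y":0,"z":-0.002,"rx":0,"ry":0,"rz":0,"claw":255}
  ]
}}

```text
t: 11.55
tool_pos: [0.556, -0.1338, 0.1212]
orientation: [-0.305, -3.124, -0.001]
force: [-10.2, 1.5, 0.9]
opening: 0.0117
gripper_force: 55.0
```

```bash
python3 -c "
from shelf import *; stand()"
```

```text
t 11.55 tcp a 0.53 b 1.59 heel z 50.39 yaw -11.16 tilt [-0.0027  0.0007] Fa -10.3 Fb -0.6 Fz 0.9 M [0.34 1.24 0.02]
```

>>> {"method": "arm_command", "body": {
  "targets": [
    {"x":0,"y":0,"z":-0.001,"rx":0,"ry":0,"rz":0,"claw":255},
    {"x":0,"y":0,"z":-0.002,"rx":0,"ry":0,"rz":0,"claw":255},
    {"x":0,"y":0,"z":-0.002,"rx":0,"ry":0,"rz":0,"claw":255}
  ]
}}

```text
t: 11.8
tool_pos: [0.556, -0.1337, 0.1208]
orientation: [-0.305, -3.124, -0.001]
force: [-11.9, 2.5, 6.3]
opening: 0.0114
gripper_force: 55.0
```

```bash
python3 -c "
from shelf import *; stand()"
```

```text
t 11.8 tcp a 0.55 b 1.6 heel z 49.97 yaw -11.16 tilt [-0.0026  0.0006] Fa -12.2 Fb 0.2 Fz 6.3 M [ 0.44  1.54 -0.06]
```

>>> {"method": "arm_command", "body": {
  "targets": [
    {"x":0,"y":0,"z":-0.001,"rx":0,"ry":0,"rz":0,"claw":255},
    {"x":0,"y":0,"z":-0.0016,"rx":0,"ry":0,"rz":0,"claw":255},
    {"x":0,"y":0,"z":-0.0016,"rx":0,"ry":0,"rz":0,"claw":255}
  ]
}}

```text
t: 12.05
tool_pos: [0.556, -0.1338, 0.1207]
orientation: [-0.305, -3.124, -0.0]
force: [-15.5, 2.6, 11.9]
opening: 0.0114
gripper_force: 55.0
```

Run:
```python
from shelf import *
stand(); im,P=cloud("wrist"); 
im2,P2=cloud("scene"); cv2.imwrite("pics/sc5.png",cv2.resize(im2[150:250,260:380,::-1],None,fx=4,fy=4,interpolation=cv2.INTER_CUBIC))
a=cv2.resize(im[180:310,230:340,::-1],None,fx=4,fy=4,interpolation=cv2.INTER_CUBIC); b=cv2.imread("pics/sc5.png")
h=max(a.shape[0],b.shape[0]); o=np.zeros((h,min(800,a.shape[1]+b.shape[1]),3),np.uint8); o[:a.shape[0],:a.shape[1]]=a; w=o.shape[1]-a.shape[1]; o[:b.shape[0],a.shape[1]:]=b[:,:w]; cv2.imwrite("pics/c5.png",o)
```

```text
t 12.05 tcp a 0.57 b 1.58 heel z 49.94 yaw -11.16 tilt [-0.0025  0.0005] Fa -15.7 Fb -0.5 Fz 11.9 M [ 0.63  2.14 -0.01]
```

View pics/c5.png

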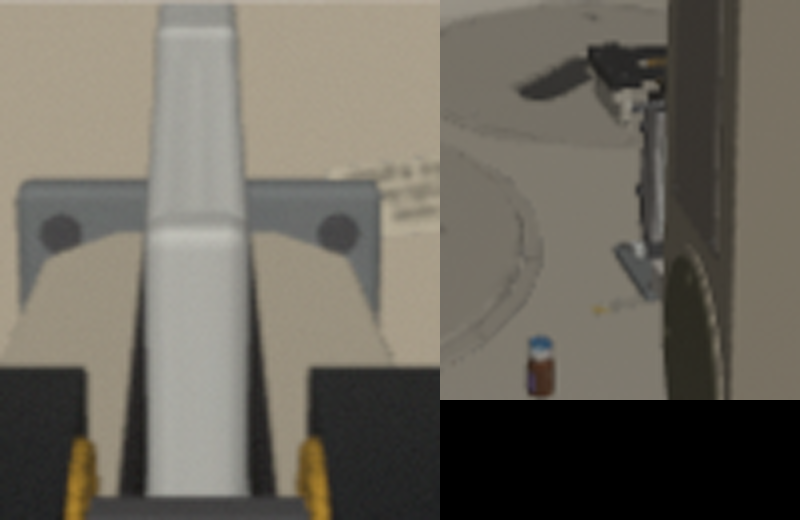

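The shelf bottomed at a commanded 15 N with 12.5 mm of downward travel. The small forward give at z about 52 fits the catch snapping out. The picture shows only the arm held between the fingers, with the catch hidden. I'll unload, open, lift and look.

>>> {"method": "arm_command", "body": {
  "targets": [
    {"x":-0.0024,"y":0.0004,"z":0.0024,"rx":0,"ry":0,"rz":0,"claw":255},
    {"x":-0.0024,"y":0.0004,"z":0.0024,"rx":0,"ry":0,"rz":0,"claw":255},
    {"x":-0.0024,"y":0.0004,"z":0.0024,"rx":0,"ry":0,"rz":0,"claw":0},
    {"x":-0.0024,"y":0.0004,"z":0.0024,"rx":0,"ry":0,"rz":0,"claw":0},
    {"x":-0.0024,"y":0.0004,"z":0.0024,"rx":0,"ry":0,"rz":0,"claw":0},
    {"x":-0.0024,"y":0.0004,"z":0.0024,"rx":0,"ry":0,"rz":0,"claw":0},
    {"x":-0.0024,"y":0.0004,"z":0.0024,"rx":0,"ry":0,"rz":0,"claw":0},
    {"x":-0.0024,"y":0.0004,"z":0.0024,"rx":0,"ry":0,"rz":0,"claw":0}
  ]
}}

```text
t: 12.82
tool_pos: [0.5562, -0.1339, 0.121]
orientation: [0.305, 3.126, -0.0]
force: [0.0, -0.0, -0.8]
opening: 0.0472
gripper_force: 0.0
```

>>> {"method": "arm_command", "body": {
  "targets": [
    {"x":0,"y":0,"z":0.06,"rx":0,"ry":0,"rz":0,"claw":0},
    {"x":-0.05,"y":0.01,"z":0.36,"rx":0,"ry":0,"rz":0,"claw":0},
    {"x":-0.05,"y":0.01,"z":0.36,"rx":0,"ry":0,"rz":0,"claw":0},
    {"x":-0.05,"y":0.01,"z":0.36,"rx":0,"ry":0,"rz":0,"claw":0},
    {"x":-0.05,"y":0.01,"z":0.36,"rx":0,"ry":0,"rz":0,"claw":0},
    {"x":-0.05,"y":0.01,"z":0.36,"rx":0,"ry":0,"rz":0,"claw":0},
    {"x":-0.05,"y":0.01,"z":0.36,"rx":0,"ry":0,"rz":0,"claw":0},
    {"x":-0.05,"y":0.01,"z":0.36,"rx":0,"ry":0,"rz":0,"claw":0}
  ]
}}

```text
t: 13.48
tool_pos: [0.5308, -0.1288, 0.3001]
orientation: [-0.305, -3.126, -0.0]
force: [0.4, -0.6, -0.1]
opening: 0.0928
gripper_force: 0.0
```

Run:
```python
from h import *
s=robot.read_state(); print(s["t"],s["tool_pos"],s["force"])
im,P=cloud("wrist"); np.save("w6.npy",P)
o=np.array([.6042,-.145]); y=np.deg2rad(-11.3); ex=np.array([np.cos(y),np.sin(y)]); ey=np.array([-ex[1],ex[0]])
A=(P[...,:2]-o)@ex*1000; B=(P[...,:2]-o)@ey*1000; Z=P[...,2]*1000
k=(A>-135)&(A<-80)&(abs(B)<70)&(abs(Z-74)<8); print("block",k.sum(),cv2.minAreaRect(np.c_[A[k],B[k]].astype(np.float32)),np.median(Z[k]))
k=(A>-8)&(A<2)&(abs(B)<22)&(abs(B)>8)&(abs(Z-140)<6); print("plate top",k.sum(),np.percentile(np.c_[A[k],B[k],Z[k]],[2,50,98],axis=0).round(1).tolist() if k.sum() else "")
k=(A>-12)&(A<2)&(abs(B)<7)&(Z>140)&(Z<156); print("nose/face",k.sum(),[(int(a),int(z)) for a,z in zip(A[k][::4],Z[k][::4])])
v,u=np.where((abs(B)<25)&(abs(A+3)<6)&(Z>130)); print(u.min(),u.max(),v.min(),v.max())
cv2.imwrite("pics/c6.png",cv2.resize(im[max(v.min()-40,0):v.max()+25,u.min()-15:u.max()+15,::-1],None,fx=5,fy=5,interpolation=cv2.INTER_CUBIC))
```

```text
13.4833 [ 0.53079528 -0.12878667  0.30005451] [ 0.39656941 -0.64891652 -0.08771752]
block 2811 ((-107.17157745361328, -0.7265052795410156), (46.674442291259766, 112.287841796875), 0.1449083834886551) 71.08193894745801
plate top 265 [[-7.1, -21.5, 134.4], [-3.3, -8.2, 139.6], [0.4, 21.2, 145.5]]
nose/face 181 [(-11, 140), (-10, 140), (-9, 140), (-8, 140), (-6, 140), (-5, 140), (-5, 141), (-5, 144), (-6, 144), (-6, 144), (-6, 145), (-6, 147), (-6, 148), (-6, 147), (-5, 148), (-5, 148), (-6, 149), (-5, 148), (-5, 149), (-5, 149), (-5, 150), (-4, 150), (-3, 149), (-3, 148), (-4, 149), (-3, 150), (-2, 149), (-2, 148), (0, 147), (-1, 148), (-1, 149), (0, 149), (0, 150), (0, 148), (0, 149), (0, 152), (0, 151), (0, 152), (0, 152), (0, 152), (0, 152), (0, 153), (0, 154), (0, 154), (0, 155), (0, 155)]
255 303 250 271
```

View pics/c6.png

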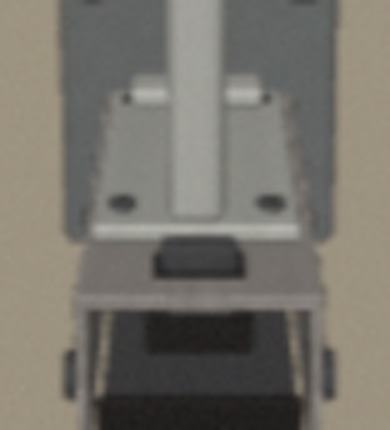

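Locked: the catch nose stands 6 mm out over the plate's top edge (z about 140), visible at (200,255) in the crop. Well centre at world about (.499,-.1247), block top about z 74. Now the vial.

>>> {"method": "arm_command", "body": {
  "targets": [
    {"x":-0.062,"y":0.338,"z":0,"rx":0,"ry":0,"rz":0,"claw":0},
    {"x":-0.062,"y":0.338,"z":0,"rx":0,"ry":0,"rz":0,"claw":0},
    {"x":-0.062,"y":0.338,"z":-0.2,"rx":0,"ry":0,"rz":0,"claw":0},
    {"x":-0.062,"y":0.338,"z":-0.2,"rx":0,"ry":0,"rz":0,"claw":0},
    {"x":-0.062,"y":0.338,"z":-0.2,"rx":0,"ry":0,"rz":0,"claw":0},
    {"x":-0.062,"y":0.338,"z":-0.2,"rx":0,"ry":0,"rz":0,"claw":0},
    {"x":-0.062,"y":0.338,"z":-0.2,"rx":0,"ry":0,"rz":0,"claw":0},
    {"x":-0.062,"y":0.338,"z":-0.2,"rx":0,"ry":0,"rz":0,"claw":0},
    {"x":-0.062,"y":0.338,"z":-0.2,"rx":0,"ry":0,"rz":0,"claw":0}
  ]
}}

```text
t: 14.28
tool_pos: [0.5009, 0.0392, 0.2021]
orientation: [0.306, 3.125, -0.001]
force: [0.3, -0.0, 0.4]
opening: 0.0928
gripper_force: 0.0
```

```bash
cat > vial.py <<'E'
from h import *
def vial(c,zb,r=.03):
    s=robot.read_state(); T=rot(s["orientation"]); print(s["t"],s["tool_pos"].round(4),"yaw",np.rad2deg(np.arctan2(T[1,0],T[0,0])).round(2),s["dq"].round(2))
    im,P=cloud("wrist"); z=P[...,2]-zb
    k=(np.hypot(P[...,0]-c[0],P[...,1]-c[1])<r)&(z>.008)&(z<.06); q=P[k]
    top=q[q[:,2]-zb>.041]
    for l,t in(("all",q),("top",top)): print(l,len(t),cv2.minEnclosingCircle((t[:,:2]*1000).astype(np.float32)) if len(t)>5 else "",t.max(0)[2] if len(t) else "")
    return im
E
python3 -c "
from vial import *; vial((.502,.04),0)"
```

```text
14.2833 [0.5009 0.0392 0.2021] yaw 168.8 [-0.01 -0.01 -0.02  0.   -0.    0.  ]
all 462 ((502.56805419921875, 39.48651123046875), 10.964056015014648) 0.047565890273664035
top 289 ((503.1095275878906, 39.39986801147461), 9.428799629211426) 0.047565890273664035
```

>>> {"method": "arm_command", "body": {
  "targets": [
    {"x":0.003,"y":0.0034,"z":-0.342,"rx":0,"ry":0,"rz":0,"claw":0},
    {"x":0.003,"y":0.0034,"z":-0.342,"rx":0,"ry":0,"rz":0,"claw":0},
    {"x":0.003,"y":0.0034,"z":-0.342,"rx":0,"ry":0,"rz":0,"claw":0},
    {"x":0.003,"y":0.0034,"z":-0.342,"rx":0,"ry":0,"rz":0,"claw":0},
    {"x":0.003,"y":0.0034,"z":-0.342,"rx":0,"ry":0,"rz":0,"claw":0},
    {"x":0.003,"y":0.0034,"z":-0.342,"rx":0,"ry":0,"rz":0,"claw":0},
    {"x":0.003,"y":0.0034,"z":-0.342,"rx":0,"ry":0,"rz":0,"claw":0},
    {"x":0.003,"y":0.0034,"z":-0.342,"rx":0,"ry":0,"rz":0,"claw":0}
  ]
}}

```text
t: 15.0
tool_pos: [0.5047, 0.0414, 0.0337]
orientation: [0.306, 3.121, 0.001]
force: [-0.2, -0.8, 0.4]
opening: 0.0927
gripper_force: 0.0
```

>>> {"method": "arm_command", "body": {
  "targets": [
    {"x":0,"y":0,"z":0,"rx":0,"ry":0,"rz":0,"claw":100},
    {"x":0,"y":0,"z":0,"rx":0,"ry":0,"rz":0,"claw":100},
    {"x":0,"y":0,"z":0,"rx":0,"ry":0,"rz":0,"claw":100}
  ]
}}

```text
t: 15.25
tool_pos: [0.5028, 0.0419, 0.0317]
orientation: [0.305, 3.124, 0.0]
force: [-0.6, 0.2, -0.5]
opening: 0.0774
gripper_force: 0.0
```

Correct by -2.5 mm in z and -1 mm in y, then close gently.

>>> {"method": "arm_command", "body": {
  "targets": [
    {"x":0,"y":-0.002,"z":-0.005,"rx":0,"ry":0,"rz":0,"claw":255},
    {"x":0,"y":-0.002,"z":-0.005,"rx":0,"ry":0,"rz":0,"claw":255},
    {"x":0,"y":-0.002,"z":-0.005,"rx":0,"ry":0,"rz":0,"claw":255},
    {"x":0,"y":-0.002,"z":-0.005,"rx":0,"ry":0,"rz":0,"claw":255},
    {"x":0,"y":-0.002,"z":-0.005,"rx":0,"ry":0,"rz":0,"claw":255},
    {"x":0,"y":-0.002,"z":-0.005,"rx":0,"ry":0,"rz":0,"claw":255},
    {"x":0,"y":-0.002,"z":-0.005,"rx":0,"ry":0,"rz":0,"claw":255},
    {"x":0,"y":-0.002,"z":-0.005,"rx":0,"ry":0,"rz":0,"claw":255},
    {"x":0,"y":-0.002,"z":-0.005,"rx":0,"ry":0,"rz":0,"claw":255},
    {"x":0,"y":-0.002,"z":-0.005,"rx":0,"ry":0,"rz":0,"claw":255}
  ],
  "squeeze": 12
}}

```text
t: 16.08
tool_pos: [0.5014, 0.0409, 0.0274]
orientation: [-0.305, -3.127, -0.0]
force: [-0.7, 0.5, -0.2]
opening: 0.0214
gripper_force: 12.0
```

Vial held. Lift and carry it to above the well.

>>> {"method": "arm_command", "body": {
  "targets": [
    {"x":0,"y":0,"z":0.3,"rx":0,"ry":0,"rz":0,"claw":255},
    {"x":0,"y":0,"z":0.3,"rx":0,"ry":0,"rz":0,"claw":255},
    {"x":0,"y":0,"z":0.3,"rx":0,"ry":0,"rz":0,"claw":255},
    {"x":0,"y":0,"z":0.3,"rx":0,"ry":0,"rz":0,"claw":255},
    {"x":-0.0076,"y":-0.328,"z":0.3,"rx":0,"ry":0,"rz":0,"claw":255},
    {"x":-0.0076,"y":-0.328,"z":0.3,"rx":0,"ry":0,"rz":0,"claw":255},
    {"x":-0.0076,"y":-0.328,"z":0.3,"rx":0,"ry":0,"rz":0,"claw":255},
    {"x":-0.0076,"y":-0.328,"z":0.3,"rx":0,"ry":0,"rz":0,"claw":255},
    {"x":-0.0076,"y":-0.328,"z":0.3,"rx":0,"ry":0,"rz":0,"claw":255}
  ]
}}

```text
t: 16.83
tool_pos: [0.4971, -0.1293, 0.1777]
orientation: [0.313, 3.125, -0.005]
force: [-0.4, 0.5, -0.3]
opening: 0.0215
gripper_force: 12.0
```

>>> {"method": "arm_command", "body": {
  "targets": [
    {"x":0,"y":0,"z":0,"rx":0,"ry":0,"rz":0,"claw":255},
    {"x":0,"y":0,"z":0,"rx":0,"ry":0,"rz":0,"claw":255},
    {"x":0,"y":0,"z":0,"rx":0,"ry":0,"rz":0,"claw":255},
    {"x":0,"y":0,"z":0,"rx":0,"ry":0,"rz":0,"claw":255}
  ]
}}

```text
t: 17.17
tool_pos: [0.4978, -0.1217, 0.1773]
orientation: [-0.302, -3.127, -0.001]
force: [-0.6, 0.2, -0.0]
opening: 0.0217
gripper_force: 12.0
```

Run:
```python
from vial import *
s=robot.read_state(); im=vial(s["tool_pos"][:2],s["tool_pos"][2]-.0274,.016)
im,P=cloud("wrist"); Z=P[...,2]*1000
o=np.array([.6042,-.145]); y=np.deg2rad(-11.3); ex=np.array([np.cos(y),np.sin(y)]); ey=np.array([-ex[1],ex[0]])
A=(P[...,:2]-o)@ex*1000; B=(P[...,:2]-o)@ey*1000
k=(A>-135)&(A<-80)&(abs(B)<70)&(abs(Z-73.5)<4); print("block",k.sum(),cv2.minAreaRect(np.c_[A[k],B[k]].astype(np.float32)),np.median(Z[k]))
cv2.imwrite("pics/w7.png",im[:,:,::-1])
```

```text
17.1667 [ 0.4978 -0.1217  0.1773] yaw 168.95 [ 0.  0. -0. -0. -0. -0.]
all 3263 ((496.3326721191406, -121.51542663574219), 15.265557289123535) 0.20987903698851096
top 1714 ((496.3504638671875, -121.51763916015625), 15.256291389465332) 0.20987903698851096
block 4847 ((-108.07716369628906, -0.5529212951660156), (45.84711837768555, 112.07142639160156), 0.22041095793247223) 71.08388200530635
```

View pics/w7.png

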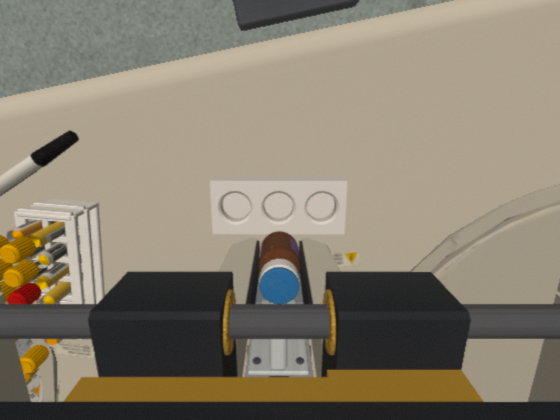

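The vial is held upright between the pads (cap at (279,285)); the middle well is at (279,206). The block top reads z about 71, so I'll check for sag and get the cap and well centres.

Run:
```python
from h import *
s=robot.read_state(); im,P=cloud("wrist"); Z=P[...,2]*1000; i=im.astype(int)
o=np.array([.6042,-.145]); y=np.deg2rad(-11.3); ex=np.array([np.cos(y),np.sin(y)]); ey=np.array([-ex[1],ex[0]])
A=(P[...,:2]-o)@ex*1000; B=(P[...,:2]-o)@ey*1000
k=(A>-130)&(A<-86)&(abs(B)<54)&(Z>67)&(Z<80); print("z fit",np.linalg.lstsq(np.c_[A[k]+107,B[k],np.ones(k.sum())],Z[k],rcond=None)[0])
k=(abs(A+107)<16)&(abs(B)<16)&(Z<66)&(Z>50); print("well floor",k.sum(),cv2.minEnclosingCircle(np.c_[A[k],B[k]].astype(np.float32)),np.median(Z[k]))
t=(s["tool_pos"][:2]-o); print("tcp ab",t@ex*1000,t@ey*1000,s["tool_pos"][2])
k=(i[...,2]>i[...,0]+40)&(Z>190)&(Z<230); k[:240]=0; print("cap",k.sum(),cv2.minEnclosingCircle(np.c_[A[k],B[k]].astype(np.float32)),np.median(Z[k]))
```

```text
z fit [ 2.48773202e-02 -5.16915356e-04  7.09897331e+01]
well floor 628 ((-106.17310333251953, -0.6001947522163391), 12.412445068359375) 59.27321284997639
tcp ab -108.85689096079368 1.806772554801956 0.17737671567063654
cap 1105 ((-107.00133514404297, 0.30040526390075684), 9.58719253540039) 195.93974877818013
```

The shelf hangs with a 0.025 rad sag, within limits. Correct by -0.9 mm in b and descend to just above the mouth.

>>> {"method": "arm_command", "body": {
  "targets": [
    {"x":-0.0008,"y":-0.0018,"z":-0.08,"rx":0,"ry":0,"rz":0,"claw":255},
    {"x":-0.0008,"y":-0.0018,"z":-0.151,"rx":0,"ry":0,"rz":0,"claw":255},
    {"x":-0.0008,"y":-0.0018,"z":-0.151,"rx":0,"ry":0,"rz":0,"claw":255},
    {"x":-0.0008,"y":-0.0018,"z":-0.151,"rx":0,"ry":0,"rz":0,"claw":255},
    {"x":-0.0008,"y":-0.0018,"z":-0.151,"rx":0,"ry":0,"rz":0,"claw":255},
    {"x":-0.0008,"y":-0.0018,"z":-0.151,"rx":0,"ry":0,"rz":0,"claw":255},
    {"x":-0.0008,"y":-0.0018,"z":-0.151,"rx":0,"ry":0,"rz":0,"claw":255}
  ]
}}

```text
t: 17.9
tool_pos: [0.4989, -0.1245, 0.1044]
orientation: [0.305, 3.123, -0.002]
force: [0.2, -0.2, -0.3]
opening: 0.0219
gripper_force: 12.0
```

Run:
```python
from h import *
s=robot.read_state(); im,P=cloud("wrist"); Z=P[...,2]*1000; i=im.astype(int)
o=np.array([.6042,-.145]); y=np.deg2rad(-11.3); ex=np.array([np.cos(y),np.sin(y)]); ey=np.array([-ex[1],ex[0]])
A=(P[...,:2]-o)@ex*1000; B=(P[...,:2]-o)@ey*1000
t=(s["tool_pos"][:2]-o); print(s["t"],"tcp ab",t@ex*1000,t@ey*1000,s["tool_pos"][2],s["force"])
k=(A>-140)&(A<-80)&(abs(B)<62)&(abs(Z-71)<3); r=np.c_[A[k],B[k]]; print("block",np.percentile(r,[1,99],axis=0).round(1).tolist())
k=(i[...,2]>i[...,0]+40)&(Z>100)&(Z<140); k[:230]=0; print("cap",k.sum(),cv2.minEnclosingCircle(np.c_[A[k],B[k]].astype(np.float32)),np.median(Z[k]))
```

```text
17.9 tcp ab -107.28273492967325 -0.5591623596453293 0.1044387968523191 [ 0.18419903 -0.22278107 -0.26561046]
block [[-130.9, -55.9], [-86.8, 54.9]]
cap 1196 ((-108.22996520996094, -2.0323965549468994), 9.40195369720459) 124.30418443957392
```

>>> {"method": "arm_command", "body": {
  "targets": [
    {"x":0,"y":0,"z":0,"rx":0,"ry":0,"rz":0,"claw":255},
    {"x":0,"y":0,"z":0,"rx":0,"ry":0,"rz":0,"claw":255},
    {"x":0,"y":0,"z":0,"rx":0,"ry":0,"rz":0,"claw":255}
  ]
}}

```text
t: 18.2
tool_pos: [0.4974, -0.1241, 0.1023]
orientation: [0.306, 3.126, -0.0]
force: [-0.1, 0.0, -0.7]
opening: 0.0218
gripper_force: 12.0
```

```bash
cat > cap.py <<'E'
from h import *
s=robot.read_state(); im,P=cloud("wrist"); Z=P[...,2]*1000; i=im.astype(int)
o=np.array([.6042,-.145]); y=np.deg2rad(-11.3); ex=np.array([np.cos(y),np.sin(y)]); ey=np.array([-ex[1],ex[0]])
A=(P[...,:2]-o)@ex*1000; B=(P[...,:2]-o)@ey*1000
t=(s["tool_pos"][:2]-o); print(s["t"],"tcp ab",t@ex*1000,t@ey*1000,s["tool_pos"][2],s["force"],s["opening"])
k=(i[...,2]>i[...,0]+40)&(Z>85)&(Z<140)&(abs(B)<25); k[:200]=0; print("cap",k.sum(),cv2.minEnclosingCircle(np.c_[A[k],B[k]].astype(np.float32)),np.median(Z[k]))
cv2.imwrite("pics/cap%d.png"%(s["t"]*100),im[:,:,::-1])
E
python3 cap.py
```

```text
18.2 tcp ab -108.78651151699744 -0.44001314262966107 0.10232486263266657 [-0.14682142  0.01391229 -0.65103504] 0.021762169501183516
cap 1194 ((-110.00092315673828, -1.9276682138442993), 9.230615615844727) 122.21236324244674
```

```bash
cat >> cap.py <<'E'
ta,tb=t@ex*1000,t@ey*1000; tz=s["tool_pos"][2]*1000
k=(abs(B-tb)<14)&(abs(A-ta)<18)&(Z>tz-27.4+25)&(Z<tz+24)
k[:150]=0
for lo in range(0,24,3):
    m=k&(Z-tz>=lo)&(Z-tz<lo+3); bl=m&(i[...,2]>i[...,0]+30)
    if bl.sum()>5: print("blue z",lo,bl.sum(),"a",np.percentile(A[bl]-ta,[1,50,99]).round(1),"b",np.percentile(B[bl]-tb,[1,50,99]).round(1))
bl=k&(i[...,2]>i[...,0]+30); v,u=np.where(bl); print("px",u.min(),u.max(),v.min(),v.max())
br=(i[...,0]>i[...,2]+25)&(abs(B-tb)<14)&(abs(A-ta)<18)&(Z>tz-27)&(Z<tz+12); br[:150]=0
print("brown",br.sum(),np.percentile(A[br]-ta,[1,5,50,95]).round(1),np.percentile(B[br]-tb,[1,50,99]).round(1),np.percentile(Z[br]-tz,[1,99]).round(1))
E
python3 cap.py
```

```text
18.25 tcp ab -108.90006456867488 -0.4177925142392208 0.10213264826204199 [-0.23216157  0.46392504 -0.05443678] 0.021801521581293924
cap 1194 ((-109.84876251220703, -2.2475390434265137), 9.410826683044434) 122.01400208879878
blue z 15 45 a [-9.7 -8.1 -2.3] b [-7.9 -0.6  7.3]
blue z 18 1049 a [-9.5 -1.9  7. ] b [-9.9 -1.5  6.8]
blue z 21 115 a [-2.2  4.3  7.4] b [-9.1 -2.4  5.7]
px 260 298 262 301
brown 794 [-9.7 -9.4 -6.5 -1.3] [-11.7  -1.   13.8] [-23.6  10.3]
```

The gripper bar hides the far side of the cap. Combining body and cap edges puts the vial at about TCP +0.7 mm in a and -1.5 mm in b; shift +0.5 in a and +1.35 in b, and lower into the mouth watching the force.

>>> {"method": "arm_command", "body": {
  "targets": [
    {"x":0.0015,"y":0.0024,"z":0,"rx":0,"ry":0,"rz":0,"claw":255},
    {"x":0.0015,"y":0.0024,"z":0,"rx":0,"ry":0,"rz":0,"claw":255},
    {"x":0.0015,"y":0.0024,"z":-0.004,"rx":0,"ry":0,"rz":0,"claw":255},
    {"x":0.0015,"y":0.0024,"z":-0.008,"rx":0,"ry":0,"rz":0,"claw":255},
    {"x":0.0015,"y":0.0024,"z":-0.012,"rx":0,"ry":0,"rz":0,"claw":255},
    {"x":0.0015,"y":0.0024,"z":-0.012,"rx":0,"ry":0,"rz":0,"claw":255},
    {"x":0.0015,"y":0.0024,"z":-0.012,"rx":0,"ry":0,"rz":0,"claw":255}
  ]
}}

```text
t: 18.88
tool_pos: [0.498, -0.1228, 0.0958]
orientation: [-0.306, -3.127, -0.0]
force: [0.7, 0.7, -0.5]
opening: 0.0215
gripper_force: 12.0
```

>>> {"method": "arm_command", "body": {
  "targets": [
    {"x":0,"y":0,"z":-0.003,"rx":0,"ry":0,"rz":0,"claw":255},
    {"x":0,"y":0,"z":-0.006,"rx":0,"ry":0,"rz":0,"claw":255},
    {"x":0,"y":0,"z":-0.006,"rx":0,"ry":0,"rz":0,"claw":255}
  ]
}}

```text
t: 19.13
tool_pos: [0.4984, -0.123, 0.0943]
orientation: [0.305, 3.126, -0.001]
force: [-5.2, 0.5, 12.0]
opening: 0.0216
gripper_force: 12.0
```

Contact on the chamfer, pushing towards -x: the vial is too far forward. Back off and shift -1.3 mm along a.

>>> {"method": "arm_command", "body": {
  "targets": [
    {"x":0,"y":0,"z":0.006,"rx":0,"ry":0,"rz":0,"claw":255},
    {"x":-0.0026,"y":0.0005,"z":0.006,"rx":0,"ry":0,"rz":0,"claw":255},
    {"x":-0.0026,"y":0.0005,"z":0.006,"rx":0,"ry":0,"rz":0,"claw":255},
    {"x":-0.0026,"y":0.0005,"z":0.003,"rx":0,"ry":0,"rz":0,"claw":255},
    {"x":-0.0026,"y":0.0005,"z":0,"rx":0,"ry":0,"rz":0,"claw":255},
    {"x":-0.0026,"y":0.0005,"z":0,"rx":0,"ry":0,"rz":0,"claw":255}
  ]
}}

```text
t: 19.63
tool_pos: [0.4968, -0.1227, 0.0936]
orientation: [0.306, 3.126, -0.0]
force: [-4.1, 1.3, 10.7]
opening: 0.022
gripper_force: 12.0
```

```bash
python3 cap.py
```

```text
19.6333 tcp ab -109.64353127806454 0.8543136850431392 0.09358274577864603 [-4.10194697  1.33313    10.73823055] 0.022007053595028258
cap 1206 ((-111.6349105834961, -0.7515362501144409), 9.236395835876465) 114.0778600982113
blue z 15 21 a [-10.6  -9.3  -3.6] b [-7.1  1.3  7.2]
blue z 18 851 a [-10.5  -4.1   6.1] b [-9.8 -1.5  7.2]
blue z 21 352 a [-5.9  2.3  6.7] b [-9.8 -1.4  6.5]
px 259 298 261 300
brown 762 [-9.8 -9.5 -7.1 -1.7] [-11.7  -1.   13.7] [-23.3  10.4]
```

>>> {"method": "arm_command", "body": {
  "targets": [
    {"x":0,"y":0,"z":0.012,"rx":0,"ry":0,"rz":0,"claw":255},
    {"x":0,"y":0,"z":0.024,"rx":0,"ry":0,"rz":0,"claw":255},
    {"x":0,"y":0,"z":0.024,"rx":0,"ry":0,"rz":0,"claw":255},
    {"x":0,"y":0,"z":0.024,"rx":0,"ry":0,"rz":0,"claw":255}
  ]
}}

```text
t: 20.02
tool_pos: [0.497, -0.1227, 0.1053]
orientation: [0.305, 3.126, -0.0]
force: [0.4, -0.2, -0.0]
opening: 0.0217
gripper_force: 12.0
```

```bash
cat >> cap.py <<'E'
bl=k&(i[...,2]>i[...,0]+30)&(A-ta>-7)&(A-ta<6)&(abs(B-tb+1.5)<7)&(Z-tz>14)
print("cap plane",np.linalg.lstsq(np.c_[A[bl]-ta,B[bl]-tb,np.ones(bl.sum())],Z[bl]-tz,rcond=None)[0])
m=br&(abs(B-tb+1.3)<2.5); print("body line a vs z",np.polyfit(Z[m]-tz,A[m]-ta,1),m.sum(), np.percentile(Z[m]-tz,[2,98]))
E
python3 cap.py
```

```text
20.0167 tcp ab -109.45462943775703 0.8760436274555319 0.10529597359953878 [ 0.37201685 -0.1559924  -0.03568003] 0.021664481597723363
cap 1201 ((-111.20003509521484, -0.7521121501922607), 9.205997467041016) 125.707288103519
blue z 15 16 a [-10.2  -9.7  -3.1] b [-6.9 -0.8  7.3]
blue z 18 874 a [-10.3  -3.8   5.5] b [-10.1  -1.5   7.2]
blue z 21 331 a [-4.6  2.6  7. ] b [-9.9 -1.9  6.1]
px 259 298 262 300
brown 777 [-9.7 -9.5 -7.1 -1.7] [-11.8  -1.   13.9] [-23.2  10.2]
cap plane [1.44523836e-01 6.08414004e-03 2.07600386e+01]
body line a vs z [-0.07026321 -8.35657266] 180 [-22.90759446   4.14827217]
```

The vial has pivoted about 0.1 rad in the pinch (top towards the robot, base forward). I'll tilt the tool by 0.11 rad about the pinch axis to stand it upright again and recheck.

>>> {"method": "arm_command", "body": {
  "targets": [
    {"x":-0.0017,"y":0.0003,"z":0,"rx":0.011,"ry":0.054,"rz":0,"claw":255},
    {"x":-0.0017,"y":0.0003,"z":0,"rx":0.011,"ry":0.054,"rz":0,"claw":255},
    {"x":-0.0017,"y":0.0003,"z":0,"rx":0.011,"ry":0.054,"rz":0,"claw":255},
    {"x":-0.0017,"y":0.0003,"z":0,"rx":0.011,"ry":0.054,"rz":0,"claw":255},
    {"x":-0.0017,"y":0.0003,"z":0,"rx":0.011,"ry":0.054,"rz":0,"claw":255}
  ]
}}

```text
t: 20.48
tool_pos: [0.4966, -0.1226, 0.106]
orientation: [-0.295, -3.022, -0.016]
force: [0.1, 0.4, -1.4]
opening: 0.0218
gripper_force: 12.0
```

```bash
cat >> cap.py <<'E'
k=(A>-140)&(A<-80)&(abs(B)<62)&(abs(Z-71)<2.5); r=np.c_[A[k],B[k]]; print("block",np.percentile(r,[.3,99.7],axis=0).round(1).tolist(),"tilt",rot(s["orientation"])[:2,2]@np.c_[ex,ey])
E
python3 cap.py
```

```text
20.4833 tcp ab -109.89903558134922 0.8340203520280192 0.10600140626021481 [ 0.14464512  0.35357759 -1.37939873] 0.02178656557042356
cap 1194 ((-109.62984466552734, -0.4624779522418976), 9.285974502563477) 126.50348658031996
blue z 15 7 a [-8.  -5.9 -1.2] b [-3.6  4.5  7.3]
blue z 18 947 a [-8.3 -0.5  8.8] b [-10.1  -1.5   6.8]
blue z 21 259 a [-8.2  1.7  8.5] b [-9.3 -1.9  6.9]
px 260 298 262 300
brown 778 [-10.6  -9.7  -7.7  -1.9] [-11.7  -1.   13.8] [-22.7  10.7]
cap plane [ 5.04852084e-02 -6.21615935e-03  2.05148213e+01]
body line a vs z [ 0.03008786 -8.36744146] 183 [-22.56562932   4.95323196]
block [[-131.0, -56.3], [-92.2, 55.4]] tilt [-1.05931722e-01  1.05167971e-04]
```

Now about upright, base centred at a about -108 and b about -0.75 against the well at (-107.7,-0.55). Descend with checks.

>>> {"method": "arm_command", "body": {
  "targets": [
    {"x":0,"y":0,"z":-0.008,"rx":0,"ry":0,"rz":0,"claw":255},
    {"x":0,"y":0,"z":-0.016,"rx":0,"ry":0,"rz":0,"claw":255},
    {"x":0,"y":0,"z":-0.022,"rx":0,"ry":0,"rz":0,"claw":255},
    {"x":0,"y":0,"z":-0.024,"rx":0,"ry":0,"rz":0,"claw":255},
    {"x":0,"y":0,"z":-0.024,"rx":0,"ry":0,"rz":0,"claw":255}
  ]
}}

```text
t: 20.95
tool_pos: [0.4954, -0.1223, 0.0924]
orientation: [-0.295, -3.017, -0.017]
force: [-0.3, -0.4, -0.4]
opening: 0.0215
gripper_force: 12.0
```

Below the earlier contact height with no force: it's in the mouth. Continue.

>>> {"method": "arm_command", "body": {
  "targets": [
    {"x":0,"y":0,"z":-0.003,"rx":0,"ry":0,"rz":0,"claw":255},
    {"x":0,"y":0,"z":-0.006,"rx":0,"ry":0,"rz":0,"claw":255},
    {"x":0,"y":0,"z":-0.008,"rx":0,"ry":0,"rz":0,"claw":255},
    {"x":0,"y":0,"z":-0.008,"rx":0,"ry":0,"rz":0,"claw":255}
  ]
}}

```text
t: 21.28
tool_pos: [0.4957, -0.1224, 0.0886]
orientation: [-0.295, -3.017, -0.017]
force: [-1.2, -0.6, -1.4]
opening: 0.0219
gripper_force: 12.0
```

```bash
python3 cap.py | sed -n '1,2p;6,10p'
```

```text
21.2833 tcp ab -110.80684253334849 0.9242956748366365 0.08860714350549895 [-1.15420362 -0.55669473 -1.35583436] 0.02187098811917535
cap 1201 ((-110.19998931884766, -0.6365097761154175), 9.34421157836914) 109.03104728771604
px 260 298 262 300
brown 772 [-10.7  -9.7  -7.8  -1.8] [-11.7  -1.   13.8] [-22.3  10.8]
cap plane [ 4.76737140e-02 -9.09763681e-03  2.04512910e+01]
body line a vs z [ 0.03950557 -8.41787282] 184 [-22.07410033   5.09092741]
block [[-131.1, -56.3], [-84.9, 55.4]] tilt [-0.11036925  0.00043513]
```

>>> {"method": "arm_command", "body": {
  "targets": [
    {"x":0.001,"y":0,"z":-0.0025,"rx":0,"ry":0,"rz":0,"claw":255},
    {"x":0.001,"y":0,"z":-0.0025,"rx":0,"ry":0,"rz":0,"claw":255},
    {"x":0.001,"y":0,"z":-0.0025,"rx":0,"ry":0,"rz":0,"claw":255}
  ]
}}

```text
t: 21.58
tool_pos: [0.4963, -0.1224, 0.0876]
orientation: [-0.295, -3.017, -0.017]
force: [-0.6, 0.4, -0.2]
opening: 0.0216
gripper_force: 12.0
```

>>> {"method": "arm_command", "body": {
  "targets": [
    {"x":0,"y":0,"z":0,"rx":0,"ry":0,"rz":0,"claw":0},
    {"x":0,"y":0,"z":0,"rx":0,"ry":0,"rz":0,"claw":0},
    {"x":0,"y":0,"z":0,"rx":0,"ry":0,"rz":0,"claw":0},
    {"x":0,"y":0,"z":0,"rx":0,"ry":0,"rz":0,"claw":0},
    {"x":0,"y":0,"z":0,"rx":0,"ry":0,"rz":0,"claw":0},
    {"x":0,"y":0,"z":0,"rx":0,"ry":0,"rz":0,"claw":0},
    {"x":0,"y":0,"z":0,"rx":0,"ry":0,"rz":0,"claw":0},
    {"x":0,"y":0,"z":0,"rx":0,"ry":0,"rz":0,"claw":0}
  ]
}}

```text
t: 22.25
tool_pos: [0.4964, -0.1224, 0.0877]
orientation: [-0.295, -3.018, -0.017]
force: [-0.4, 0.2, -0.4]
opening: 0.0702
gripper_force: 0.0
```

>>> {"method": "arm_command", "body": {
  "targets": [
    {"x":0,"y":0,"z":0.04,"rx":0,"ry":0,"rz":0,"claw":0},
    {"x":0,"y":0,"z":0.1,"rx":0,"ry":0,"rz":0,"claw":0},
    {"x":0,"y":0,"z":0.18,"rx":0,"ry":0,"rz":0,"claw":0},
    {"x":0,"y":0,"z":0.26,"rx":0,"ry":0,"rz":0,"claw":0},
    {"x":0,"y":0,"z":0.34,"rx":0,"ry":0,"rz":0,"claw":0},
    {"x":0,"y":0,"z":0.34,"rx":0,"ry":0,"rz":0,"claw":0},
    {"x":0,"y":0,"z":0.34,"rx":0,"ry":0,"rz":0,"claw":0},
    {"x":0,"y":0,"z":0.34,"rx":0,"ry":0,"rz":0,"claw":0}
  ]
}}

```text
t: 22.92
tool_pos: [0.4963, -0.1224, 0.2573]
orientation: [-0.295, -3.018, -0.017]
force: [0.8, -0.1, 0.3]
opening: 0.0927
gripper_force: 0.0
```

Run:
```python
from h import *
s=robot.read_state(); im,P=cloud("wrist"); Z=P[...,2]*1000; i=im.astype(int); print(s["t"],s["tool_pos"],s["force"])
o=np.array([.6042,-.145]); y=np.deg2rad(-11.3); ex=np.array([np.cos(y),np.sin(y)]); ey=np.array([-ex[1],ex[0]])
A=(P[...,:2]-o)@ex*1000; B=(P[...,:2]-o)@ey*1000
k=(abs(A+107)<20)&(abs(B)<20)&(Z>78)&(Z<125); print("vial",k.sum(),cv2.minEnclosingCircle(np.c_[A[k],B[k]].astype(np.float32)),np.percentile(Z[k],[50,95,99]))
k=k&(Z>100);print("top",cv2.minEnclosingCircle(np.c_[A[k],B[k]].astype(np.float32)),np.linalg.lstsq(np.c_[A[k]+107,B[k],np.ones(k.sum())],Z[k],rcond=None)[0])
k=(A>-140)&(A<-80)&(abs(B)<62)&(abs(Z-71)<3); print("block",cv2.minAreaRect(np.c_[A[k],B[k]].astype(np.float32)),np.median(Z[k]))
k=(A>-9)&(A<2)&(abs(B)<6)&(Z>143)&(Z<152); print("nose",k.sum(),np.percentile(A[k],[2,50]))
v,u=np.where((A>-140)&(A<50)&(abs(B)<62)&(Z>60)); print(u.min(),u.max(),v.min(),v.max())
cv2.imwrite("pics/w9.png",cv2.resize(im[120:310,200:360,::-1],None,fx=3,fy=3,interpolation=cv2.INTER_CUBIC))
```

```text
22.9167 [ 0.49632862 -0.12240375  0.25733931] [ 0.76857738 -0.12816989  0.32427819]
vial 384 ((-108.45947265625, -0.9215474128723145), 11.080266952514648) [104.02948633 105.52725691 105.88932559]
top ((-109.4184799194336, -0.7781494855880737), 9.32666015625) [5.54103823e-02 4.84190807e-03 1.04448697e+02]
block ((-106.95687103271484, -0.7614059448242188), (47.766902923583984, 112.10614776611328), 0.2171892374753952) 70.93896640540987
nose 27 [-1.42235302 -0.58034083]
0 559 185 419
```

View pics/w9.png

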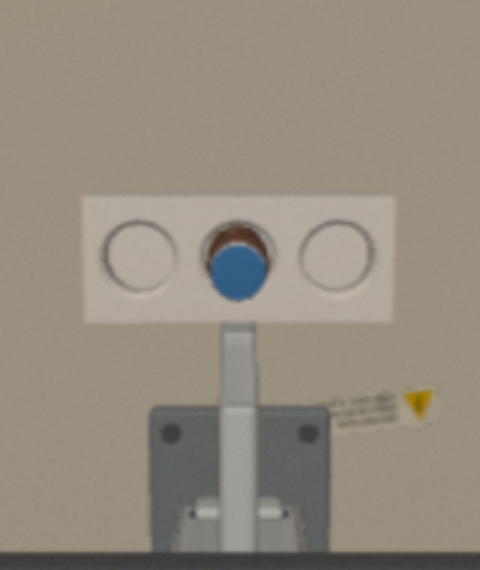

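The vial stands in the middle well (cap at (238,270)). Its top at z about 104.5 is the well floor plus 45 mm, it is centred to about 1.5 mm, and the shelf is unmoved. Handing in.

```bash
python3 -c "
from plant import robot; print(robot.close_job())"
```

```text
the job is handed in; nothing more can be done
None
```

The shelf is hung and its catch has snapped out over the top edge, the vial stands upright in the middle well with the gripper clear, and the job is handed in; the hand-in returned no verdict.

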